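# Collapse the telescopic display risers and stow them under the bridge shelf

## Robot

A 7-joint arm with a two-finger parallel gripper is mounted at the origin on a cart in front of the work surface, level with it; the furniture and walls round the work are solid. World frame = base frame: x ahead of the robot, y to its left, z up, the work surface at z = 0. Lengths are in mm, angles in degrees, forces in N, time in s.
With the tool pointing down it reaches from about 400 to 875 mm from the base axis. Payload 6.5 kg.
Tool frame: the origin (TCP) lies midway between the tips of the shut fingers; the grasp point (between the pads) lies 19 mm behind it; z points along the fingers, y is the line along which they close (so a half turn about z gives the same grasp; the last joint's range is limited). The gripper opens to 88 mm and grips with 3 to 60 N. Pads are 18 mm wide; open, the fingers measure 123 mm over their backs; the gripper's body (75 mm by 187 mm) begins 45 mm behind the grasp point.
Start: joints at [62.613, 30.733, -0.252, 88.115, 0.149, 61.152, -4.079], TCP at [260.163, -595.655, 202.216] pointing down, gripper open.
Joint ranges: [-154.64, 154.64], [-21.42, 123.67], [-72.66, 72.17], [13.99, 137.28], [-74.86, 254.86], [10.95, 109.41], [-158.01, 158.01]. Speed limits (degrees/s): [136.94, 136.94, 180, 180, 180, 180, 180].

## Interface

Orientations are given as a 3x3 rotation matrix whose columns are the frame's x, y, z axes.
In Python, from rig import robot gives the robot as it stands.
- The arm moves only by the tool send_rows, never from a script. Its argument "increments" is a list that holds one entry, the list of rows, each a list of 7 numbers: the turn, a rotation vector about the tool's x, y, z in rad, then the shift along the tool's x, y, z in cm, then the finger opening in cm, from 0 to 8.81. A call has 1 to 20 rows; each row shifts and turns the commanded pose from where the row before left it, along the tool's axes as they then stand; what a row does not reach is not made up. A row lasts 1/8 s, in which the tool goes at most 62.5 mm and 10.7 degrees, less where a joint would pass 70% of its speed; a pose out of reach is approached as far as the arm can. A call is refused whole if a number of a shift passes 6.25 or a number of a turn 0.188, either way. A call with a gripper value outside its range is refused whole. The fingers move at their own pace and stop on an object; "squeeze" is the grip in N (left out, the last holds). Time passes only in rows, so rows that do not move let the fingers close. It gives the time, the measured TCP pose, the force, the opening and the grip force at its end, in the units of the state.
- robot.sense(): the state, without advancing time (a new reading comes with each control period).
- robot.read_camera(name): name is "scene" or "top" or "wrist"; returns (picture, depth): 480x640x3 uint8, blue, green, red; 480x640 float32, mm along the optical axis (not along the pixel's ray), 0 where there is no reading.
- robot.calibration(name): a dict with "fx", "fy", "cx", "cy" (pixels), "pose" (4x4, takes a point from camera to world coordinates); the wrist camera has in their place "hand_eye" (4x4, takes a point from camera to tool coordinates, whose origin is the TCP and whose axes are the flange's). Camera axes: x right, y down, z forward; pixel columns grow to the right and rows downward; lengths in mm; the calibration is good to about 2 mm. A picture is of the moment at which its call begins: read the wrist's pose just before it. calibration takes no time and is no camera call.
- robot.finish_job(): hands the job in; it is judged then, once.
Trained networks look in the newest picture that a camera, given by its name, has taken for a name from the list of things; names that differ only in an ending like _2 or _b are one class to them, and where a whole thing is asked for, a point or a joint stands for the part that bears it (a point fixed in the world has none). Each returns a list of dicts, best first, with "score" (0 to 1); they miss things now and then, are a little off and sometimes report something else, mostly with a low value. They report only what shows in the picture. A call takes as long as a camera call.
- robot.recognise(camera, label): "bbox" ([left, top, right, bottom] as shares, 0 to 1, of the picture: columns of its width, rows of its height, round what is visible of it).
The state is a dict: "time_s": time; "qpos": joint angles; "qd": joint speeds; "effort": joint torques, N m; "tool_pos": TCP position; "ee_rot": TCP orientation; "wrist_force": force on the tool from outside, world axes, zero at the start; "wrist_torque": the same for the moment, N m; "width": opening from 0.0 (shut) to 1.0 (fully open); "finger_force": force on a finger pad.
Only numpy, scipy, OpenCV 4.12 (cv2) and the standard library are available. Lean on these libraries where they do the work, as an engineer would, in place of code of your own. Each camera call takes 0.05 s, during which the arm holds its last target. There are 200 camera calls.

## Task

The display is being packed away: on every telescopic riser standing on the worktop, unlock the column by turning its knob anticlockwise, then push the tubes fully home, innermost tube first and the thickest last. Move each collapsed riser (the bow on its foot is there to slide it by) into a free bay of the white bridge shelf, column end first, until its whole knob is beneath the board and it stands flat on the worktop, and leave the glassware on the shelf where it stands.

Things in the scene. Friction and masses are not known exactly. Their poses are not given: they have to be found in the camera images.
- bridge: white bridge shelf, fixed: board 140 deep (x), 423 wide (y), 16 thick, top at z = 181, on four upright panels 12 thick; three bays, each 125 wide, 165 high, open to the front (-x), with a back panel 128 behind the front edge. Origin on the worktop under the board's centre; x points into the bays (front edge x = -70), y left; bay centres y = +137, 0, -137. Glassware stands on the board
- riser_tall: tallest telescopic riser (may be absent), loose, 0.9 kg: steel foot x -140 to +50, y -42 to +42, 10 thick; column of tubes at the origin, knob on top; 253 high drawn out, 145 collapsed. Origin on the worktop under the column, z up. Carrying bow on the foot: 10 thick bar along the riser's x, straight from x = -126 to -84, centre line 45 above the worktop, clear beneath. Fixed sleeve 46 in diameter (collar 52) up to z = 105
- riser_tall_knob (a point): centre of the flat top of that riser's black ribbed knob, 54 in diameter, 24 high, on the column axis; goes down as the tubes go home (top at 145 above the worktop when collapsed)
- riser_tall_lock (a joint): turn of that knob in rad: 0 locked, grows anticlockwise seen from above to a stop at 1.3. Below about 0.85 a cross-bar inside blocks all the tubes; beyond 0.9 they are free. Friction 0.05 N m; stays where it is left
- riser_tall_inner (a joint): how far the 22 mm tube (the innermost, carries the knob, slides in the 30 mm tube) is pushed in, in m: 0 drawn out, 0.036 fully home at its stop; friction about 4 N, stays where it is left
- riser_tall_mid (a joint): how far the 30 mm tube (8 mm high collar, 36 across, on its top; slides in the 38 mm tube) is pushed in, in m: 0 drawn out, 0.036 fully home at its stop; friction about 7 N, stays where it is left
- riser_tall_outer (a joint): how far the 38 mm tube (the thickest that moves; 8 mm high collar, 44 across, on its top; slides in the fixed sleeve) is pushed in, in m: 0 drawn out, 0.036 fully home at its stop; friction about 10 N, stays where it is left
- riser_medium: middle-sized telescopic riser (may be absent), loose, 0.9 kg: steel foot x -140 to +50, y -42 to +42, 10 thick; column of tubes at the origin, knob on top; 238 high drawn out, 145 collapsed. Origin on the worktop under the column, z up. Carrying bow on the foot: 10 thick bar along the riser's x, straight from x = -126 to -84, centre line 45 above the worktop, clear beneath. Fixed sleeve 46 in diameter (collar 52) up to z = 105
- riser_medium_knob (a point): centre of the flat top of that riser's black ribbed knob, 54 in diameter, 24 high, on the column axis; goes down as the tubes go home (top at 145 above the worktop when collapsed)
- riser_medium_lock (a joint): turn of that knob in rad: 0 locked, grows anticlockwise seen from above to a stop at 1.3. Below about 0.85 a cross-bar inside blocks all the tubes; beyond 0.9 they are free. Friction 0.05 N m; stays where it is left
- riser_medium_inner (a joint): how far the 22 mm tube (the innermost, carries the knob, slides in the 30 mm tube) is pushed in, in m: 0 drawn out, 0.031 fully home at its stop; friction about 4 N, stays where it is left
- riser_medium_mid (a joint): how far the 30 mm tube (8 mm high collar, 36 across, on its top; slides in the 38 mm tube) is pushed in, in m: 0 drawn out, 0.031 fully home at its stop; friction about 7 N, stays where it is left
- riser_medium_outer (a joint): how far the 38 mm tube (the thickest that moves; 8 mm high collar, 44 across, on its top; slides in the fixed sleeve) is pushed in, in m: 0 drawn out, 0.031 fully home at its stop; friction about 10 N, stays where it is left
- riser_short: shortest telescopic riser (may be absent), loose, 0.9 kg: steel foot x -140 to +50, y -42 to +42, 10 thick; column of tubes at the origin, knob on top; 223 high drawn out, 145 collapsed. Origin on the worktop under the column, z up. Carrying bow on the foot: 10 thick bar along the riser's x, straight from x = -126 to -84, centre line 45 above the worktop, clear beneath. Fixed sleeve 46 in diameter (collar 52) up to z = 105
- riser_short_knob (a point): centre of the flat top of that riser's black ribbed knob, 54 in diameter, 24 high, on the column axis; goes down as the tubes go home (top at 145 above the worktop when collapsed)
- riser_short_lock (a joint): turn of that knob in rad: 0 locked, grows anticlockwise seen from above to a stop at 1.3. Below about 0.85 a cross-bar inside blocks all the tubes; beyond 0.9 they are free. Friction 0.05 N m; stays where it is left
- riser_short_inner (a joint): how far the 22 mm tube (the innermost, carries the knob, slides in the 30 mm tube) is pushed in, in m: 0 drawn out, 0.026 fully home at its stop; friction about 4 N, stays where it is left
- riser_short_mid (a joint): how far the 30 mm tube (8 mm high collar, 36 across, on its top; slides in the 38 mm tube) is pushed in, in m: 0 drawn out, 0.026 fully home at its stop; friction about 7 N, stays where it is left
- riser_short_outer (a joint): how far the 38 mm tube (the thickest that moves; 8 mm high collar, 44 across, on its top; slides in the fixed sleeve) is pushed in, in m: 0 drawn out, 0.026 fully home at its stop; friction about 10 N, stays where it is left
- amber_bottle: bystander on top of the bridge shelf: square brown dropper bottle 47 x 47 x 132; origin at the centre of its underside
- evaporating_dish: bystander on top of the bridge shelf: white porcelain bowl 82 in diameter, 31 high; origin at the centre of its underside
- red_collar_bottle: bystander on top of the bridge shelf: small bottle with a broad red collar, 57 in diameter, 77 high; origin at the centre of its underside

How it is judged:
By the outcome, as a careful person would: the job done as asked, in the order asked, and still so for the second after the job is handed in, with the robot touching nothing.
Of riser_tall, riser_medium, riser_short only 2 to 3 are there at a start; the rules pass over those that are not, and their reading is None.
At some moment in a run one of riser_tall, riser_medium, riser_short may be knocked a few centimetres aside while the robot is not near it.
Once in a run the grip may slacken for a moment while it holds something.
It also fails if it takes over 210 s, if anything falls off the work surface, if the arm or the gripper's body presses on something with over 40 N, if the wrist force passes 120 N, or if a joint passes its speed limit or range.

## Working session

There is one attempt and no reset: what is moved stays moved. The work goes in short steps, Python scripts to look and compute and a tool call to move; the robot and the scene stay as the last step left them, time stands still between calls to the robot, and variables do not carry over. Pictures are saved under pics/ and viewed, at most 14 in all, crops included, and the job is handed in when it is done.

Besides the shell and the picture viewer there is one more tool, called after "Emit:" as name([rows], argument=value, ...), one row to a line, values as JSON. send_rows: Moves the arm, as the interface text tells. Its arguments: {"type":"object","properties":{"increments":{"type":"array"},"squeeze":{"type":"number"}},"required":["increments"]}

```bash
mkdir -p pics; ls; cat > h.py <<'E'
import numpy as np, cv2
from rig import robot
np.set_printoptions(precision=2,suppress=True)
def st():
    s=robot.sense(); print('t',round(s['time_s'],2),'tcp',np.array(s['tool_pos']),'R',np.array(s['ee_rot']).round(3).tolist(),'w',s['width'],'F',np.array(s['wrist_force']),'q',np.array(s['qpos']));return s
def cloud(n):
    s=robot.sense(); im,d=robot.read_camera(n); c=robot.calibration(n)
    v,u=np.mgrid[0:480,0:640]
    p=np.stack([(u-c['cx'])/c['fx']*d,(v-c['cy'])/c['fy']*d,d],-1)
    if 'pose' in c: T=np.array(c['pose'])
    else:
        B=np.eye(4);B[:3,:3]=s['ee_rot'];B[:3,3]=s['tool_pos'];T=B@np.array(c['hand_eye'])
    P=p@T[:3,:3].T+T[:3,3]; P[d<=0]=np.nan
    return im,d,P
E
python3 - <<'E'
from h import *
st()
for n in ['scene','top']:
    im,d,P=cloud(n); cv2.imwrite(f'pics/{n}0.png',im); np.save(f'{n}0.npy',P)
    c=robot.calibration(n); print(n,np.array(c['pose']),c['fx'])
    for l in ['bridge','riser_tall_knob','riser_medium_knob','riser_short_knob','riser_tall','riser_medium','riser_short']:
        for r in robot.recognise(n,l)[:2]:
            b=np.array(r['bbox'])*[640,480,640,480]; u,v=int((b[0]+b[2])/2),int((b[1]+b[3])/2)
            print(n,l,round(r['score'],2),b.astype(int),P[v,u])
E
```

```text
pics
t 0.0 tcp [ 259.88 -595.06  201.36] R [[0.916, 0.4, -0.001], [0.4, -0.916, 0.001], [-0.0, -0.002, -1.0]] w 0.9988530841440326 F [-0.78  0.38 -0.59] q [62.61 30.78 -0.25 88.17  0.15 61.15 -4.08]
scene [[ -0.55  -0.52   0.66 -71.79]
 [ -0.84   0.33  -0.44 611.81]
 [  0.01  -0.79  -0.61 869.31]
 [  0.     0.     0.     1.  ]] 505.1301548862962
scene bridge 0.88 [218 189 399 332] [804.69  71.4   13.48]
scene bridge 0.4 [339 231 366 257] [559.03 121.69 249.79]
scene riser_tall_knob 0.73 [338 232 366 257] [559.03 121.69 249.79]
scene riser_medium_knob 0.89 [247 272 274 295] [563.85 326.17 238.64]
scene riser_short_knob 0.64 [403 215 425 237] [567.29 -53.64 221.3 ]
scene riser_tall 0.8 [323 229 392 375] [550.23 102.42  85.64]
scene riser_tall 0.54 [402 216 425 235] [573.01 -56.03 219.6 ]
scene riser_medium 0.86 [244 269 306 417] [558.36 306.84  69.7 ]
scene riser_medium 0.54 [343 160 365 212] [730.71  -7.61 254.12]
scene riser_short 0.95 [376 217 448 338] [557.01 -61.65  75.66]
scene riser_short 0.24 [245 267 279 319] [556.08 327.25 222.7 ]
top [[   0.01   -0.99    0.15  513.55]
 [  -1.     -0.01   -0.02  146.51]
 [   0.02   -0.15   -0.99 1218.56]
 [   0.      0.      0.      1.  ]] 576.5638449810223
top bridge 0.67 [200 164 432 262] [728.77 109.46 179.9 ]
top riser_tall_knob 0.88 [300 280 332 310] [573.64 111.5  255.39]
top riser_tall_knob 0.41 [398 280 431 308] [578.68 -60.82 224.71]
top riser_medium_knob 0.91 [178 276 211 305] [581.61 316.04 236.44]
top riser_medium_knob 0.73 [251 170 283 204] [756.68 196.17 258.95]
top riser_short_knob 0.59 [396 277 430 309] [580.44 -57.56 223.82]
top riser_tall 0.9 [282 279 334 372] [526.67 118.91   9.83]
top riser_tall 0.75 [306 168 353 211] [771.13  85.91 185.18]
top riser_medium 0.72 [182 273 240 368] [533.49 320.04   8.42]
top riser_medium 0.36 [285 276 337 370] [530.9  112.56   4.89]
top riser_short 0.92 [367 274 431 369] [534.2  -70.94   9.48]
```

View pics/scene0.png

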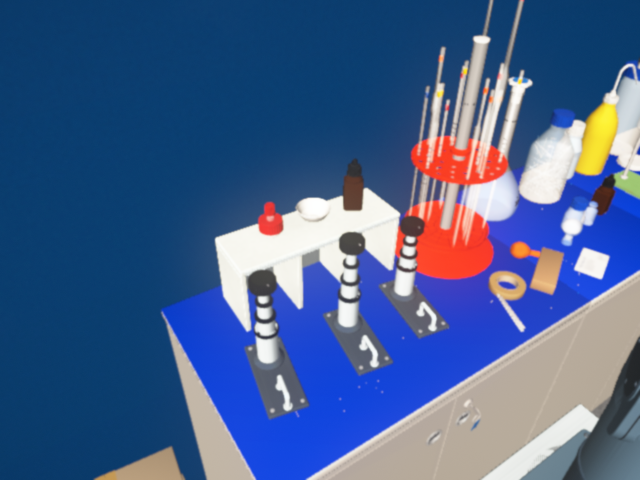

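View pics/top0.png

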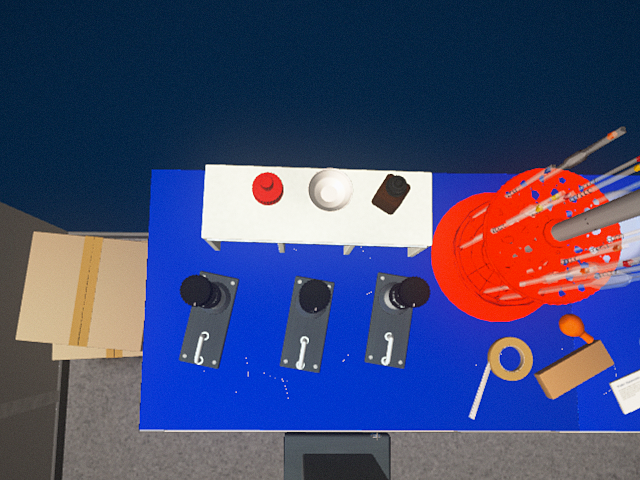

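```bash
cat >> h.py <<'E'
def knob(P,guess,z):
    "knob top circle centre near guess at height z"
    m=(np.abs(P[...,2]-z)<6)&(np.hypot(P[...,0]-guess[0],P[...,1]-guess[1])<45)
    c,r=cv2.minEnclosingCircle(P[m][:,:2].astype(np.float32)); return np.array(c),r,np.median(P[m][:,2]),m.sum()
def foot(P,guess):
    m=(np.abs(P[...,2]-10)<4)&(np.hypot(P[...,0]-guess[0],P[...,1]-guess[1])<150)
    m2=cv2.morphologyEx(m.astype(np.uint8),cv2.MORPH_OPEN,np.ones((3,3)))
    pts=P[m2>0][:,:2].astype(np.float32); return cv2.minAreaRect(pts),len(pts)
E
python3 - <<'E'
from h import *
P=np.load('top0.npy')
for g,z in [((574,112),253),((580,316),238),((579,-59),223)]:
    print(knob(P,g,z),foot(P,(g[0]-30,g[1])))
m=(np.abs(P[...,2]-181)<5)&(P[...,0]>600)
print(cv2.minAreaRect(P[m][:,:2].astype(np.float32)))
E
```

```text
(array([573.52, 113.19]), 27.061325073242188, np.float64(254.28393390047336), np.int64(783)) (((520.1925048828125, 64.761474609375), (196.45213317871094, 189.5158233642578), 80.4284439086914), 2096)
(array([581.21, 315.28]), 27.20271110534668, np.float64(239.13839190067324), np.int64(773)) (((537.0291748046875, 323.86181640625), (83.9998779296875, 190.36209106445312), 78.26629638671875), 1790)
(array([582.87, -61.36]), 27.49776840209961, np.float64(224.19292095431172), np.int64(735)) (((542.01708984375, -59.71669006347656), (205.41104125976562, 297.98211669921875), 13.369030952453613), 1971)
((736.6306762695312, 96.808349609375), (1198.5352783203125, 253.20733642578125), 89.85401153564453)
```

The scene shows three risers, all drawn out: medium on the left (knob at 260,283), tall in the middle (351,243) and short on the right (411,226). Each stands in front of an empty bay. The glassware is on the board, and the bows (white bars) point toward the robot.

```bash
cat >> h.py <<'E'
def rect(P,m):
    pts=P[m][:,:2].astype(np.float32); (c,(w,h),a)=cv2.minAreaRect(pts)
    if w<h: a+=90;w,h=h,w
    return np.array(c),(round(w,1),round(h,1)),(a+90)%180-90
def footp(P,k):
    m=(np.abs(P[...,2]-10)<5)&(np.abs(P[...,0]-k[0]+45)<130)&(np.abs(P[...,1]-k[1])<75)
    n,l,s,_=cv2.connectedComponentsWithStats(cv2.morphologyEx(m.astype(np.uint8),cv2.MORPH_OPEN,np.ones((3,3))))
    i=1+np.argmax(s[1:,4]); c,sz,a=rect(P,l==i); e=np.array([np.cos(np.radians(a)),np.sin(np.radians(a))])
    print('foot',c,sz,'yaw',round(a,1),'origin',c+45*e,'bow',c+45*e-110*e)
    # bow points
    q=P[(np.abs(P[...,2]-48)<5)&(np.hypot(P[...,0]-k[0]+90,P[...,1]-k[1])<60)]
    if len(q): print(' bow pts',len(q),np.median(q,0),q.min(0),q.max(0))
E
python3 - <<'E'
from h import *
P=np.load('top0.npy')
for k in [(573.5,113),(581,315),(583,-61)]: footp(P,k)
m=(np.abs(P[...,2]-181)<5)&(P[...,0]>640)&(P[...,1]>-140)&(P[...,1]<360)
print('board',rect(P,m))
print(np.array(robot.calibration('wrist')['hand_eye']))
E
```

```text
foot [528.93 120.23] (190.5, 84.2) yaw -9.6 origin [573.3  112.75] bow [464.83 131.04]
 bow pts 129 [468.97 131.12  49.42] [441.4  121.47  43.07] [498.43 139.13  52.96]
foot [502.05 331.32] (119.1, 84.3) yaw -11.4 origin [546.16 322.42] bow [438.33 344.18]
 bow pts 129 [477.64 335.79  49.  ] [449.93 325.65  43.14] [506.96 344.11  52.95]
foot [539.06 -54.01] (191.2, 86.3) yaw -8.3 origin [583.59 -60.49] bow [474.74 -44.65]
 bow pts 126 [479.79 -44.07  49.2 ] [450.08 -51.78  43.26] [507.48 -36.03  52.9 ]
board (array([765.09, 110.66]), (498.6, 194.8), 89.88679504394531)
[[   0.     -0.96   -0.28   72.81]
 [   1.      0.     -0.     -0.  ]
 [   0.     -0.28    0.96 -182.17]
 [   0.      0.      0.      1.  ]]
```

```bash
python3 - <<'E'
from h import *
P=np.load('top0.npy')
m=(np.abs(P[...,2]-181)<4)&(P[...,0]>640)
n,l,s,_=cv2.connectedComponentsWithStats(cv2.morphologyEx(m.astype(np.uint8),cv2.MORPH_OPEN,np.ones((5,5))))
i=1+np.argmax(s[1:,4]); c,sz,a=rect(P,l==i);print('board',c,sz,a)
a=a+90 if a<-45 else a-90
e=np.array([np.cos(np.radians(a)),np.sin(np.radians(a))]);f=np.array([-e[1],e[0]])
print(a)
for y in (137,0,-137): print('bay',y,'col tgt',c-25*e+y*f,'front edge',c-70*e+y*f)
E
```

```text
board [720.95 141.03] (177.6, 94.9) 89.4194107055664
-0.5805892944335938
bay 137 col tgt [697.34 278.28] front edge [652.34 278.73]
bay 0 col tgt [695.95 141.29] front edge [650.95 141.74]
bay -137 col tgt [694.56   4.29] front edge [649.57   4.75]
```

```bash
python3 - <<'E'
from h import *
P=np.load('top0.npy')
m=(np.abs(P[...,2]-181)<5)&(P[...,0]>640)
m[:, :195]=0;m[:,440:]=0;m[:155]=0;m[262:]=0
m=cv2.morphologyEx(m.astype(np.uint8),cv2.MORPH_OPEN,np.ones((3,3)))>0
Q=P[m]; print(rect(P,m), Q.min(0),Q.max(0))
# front edge line fit
xs=[];ys=[]
for u in range(205,430,4):
    col=np.where(m[:,u])[0]
    if len(col): p=P[col.max(),u]; xs.append(p[0]);ys.append(p[1])
print(np.polyfit(ys,xs,1),np.array(xs)[::6],np.array(ys)[::6])
E
```

```text
(array([743.38, 105.55]), (423.1, 143.8), 88.66011810302734) [ 667.34 -107.28  176.02] [818.51 317.69 186.  ]
[  0.03 670.21] [680.37 677.02 675.47 674.06 672.83 673.38 671.45 670.82 669.43 668.01] [311.4  267.64 223.93 180.27 136.54  92.7   49.1    4.58 -39.55 -83.71]
```

```bash
python3 - <<'E'
from h import *
for n in ('top','scene'):
    P=np.load(n+'0.npy')
    for zl in (30,100,180,260,400):
        m=(P[...,2]>zl)&(P[...,1]<-115)&(P[...,1]>-500)&(P[...,0]>300)&(P[...,0]<680)
        Q=P[m]
        if len(Q): print(n,zl,len(Q),'max y',np.percentile(Q[:,1],[95,99,100]),'min x',np.percentile(Q[:,0],[0,1,5]))
E
```

```text
top 30 14441 max y [-185.22 -172.98 -164.86] min x [381.95 407.71 443.2 ]
top 100 10390 max y [-184.53 -172.47 -164.86] min x [559.06 565.25 573.91]
top 180 10134 max y [-184.7  -172.35 -164.86] min x [559.06 565.17 573.78]
top 260 9994 max y [-184.98 -172.32 -164.86] min x [559.06 564.22 573.66]
top 400 3035 max y [-223.24 -183.07 -179.92] min x [570.71 571.69 575.45]
scene 30 9529 max y [-184.53 -175.09 -163.23] min x [392.87 452.12 568.2 ]
scene 100 7369 max y [-183.71 -174.93 -163.23] min x [555.56 562.54 572.69]
scene 180 6551 max y [-183.51 -173.83 -163.23] min x [555.56 561.79 572.01]
scene 260 5943 max y [-183.94 -172.47 -163.23] min x [555.56 561.07 571.49]
scene 400 2584 max y [-223.06 -181.74 -178.38] min x [567.08 568.97 571.74]
```

Emit:
send_rows([
  [[0, 0, -0.1656, 0, 0, 0, 8.8], [0, 0, -0.1656, 0, 0, 0, 8.8], [0, 0, -0.1656, 0, 0, 0, 8.8], [0, 0, -0.1656, 0, 0, 0, 8.8], [0, 0, -0.1656, 0, 0, 0, 8.8], [0, 0, -0.1656, 0, 0, 0, 8.8], [0, 0, -0.1656, 0, 0, 0, 8.8], [0, 0, 0, 0, 0, -5, 8.8], [0, 0, 0, 0, 0, -5, 8.8], [0, 0, 0, 5, 2.7, 0, 8.8], [0, 0, 0, 5, 2.7, 0, 8.8], [0, 0, 0, 5, 2.7, 0, 8.8], [0, 0, 0, 5, 2.7, 0, 8.8], [0, 0, 0, 5, 2.7, 0, 8.8], [0, 0, 0, 5, 2.7, 0, 8.8]],
])

```text
time_s: 2.68
tool_pos: [422.8, -294.1, 302.5]
ee_rot: [[0.0, 1.0, 0.001], [1.0, -0.0, -0.001], [-0.001, 0.001, -1.0]]
wrist_force: [1.4, -0.2, -0.1]
width: 0.995
finger_force: 0.0
```

Emit:
send_rows([
  [[0, 0, 0, 5.1, 0, 0, 8.8], [0, 0, 0, 5.1, 0, 0, 8.8], [0, 0, 0, 5.1, 0, 0, 8.8], [0, 0, 0, 5.1, 0, 0, 8.8], [0, 0, 0, 5.1, 0, 0, 8.8], [0, 0, 0, 5.1, 0, 0, 8.8], [0, 0, 0, 5.1, 0, 0, 8.8], [0, 0, 0, 5.0, 0, 0, 8.8], [0, 0, 0, 0, 4, 0, 8.8], [0, 0, 0, 0, 4, 0, 8.8], [0, 0, 0, 0, 4, 0, 8.8], [0, 0, 0, 0, 3.0, 0, 8.8], [0, 0, -0.1455, 0, 0, 0, 8.8], [0, 0, -0.1455, 0, 0, 0, 8.8], [0, 0, -0.1455, 0, 0, 0, 8.8], [0, 0, 0, 0, 0, 0, 8.8]],
])

```text
time_s: 4.68
tool_pos: [572.0, 111.2, 302.1]
ee_rot: [[-0.422, 0.907, -0.0], [0.907, 0.422, 0.0], [0.0, -0.0, -1.0]]
wrist_force: [-0.1, 0.5, -0.2]
width: 0.997
finger_force: 0.0
```

```bash
python3 - <<'E'
from h import *
st(); im,d,P=cloud('wrist'); print(knob(P,(573.5,113),253)); cv2.imwrite('pics/w1.png',im)
im,d,P=cloud('top')
for g,z in [((580,316),238),((579,-59),223)]: print(knob(P,g,z))
E
```

```text
t 4.67 tcp [572.   111.25 302.1 ] R [[-0.422, 0.907, -0.0], [0.907, 0.422, 0.0], [0.0, -0.0, -1.0]] w 0.9970724981648782 F [-0.08  0.53 -0.16] q [ 18.89  25.77 -47.46  89.78  19.54  73.12  -6.53]
(array([573.99, 113.55]), 27.292320251464844, np.float64(252.75937097915184), np.int64(4025))
(array([581.12, 315.08]), 27.147016525268555, np.float64(239.07613765827404), np.int64(772))
(array([583.  , -61.31]), 26.670686721801758, np.float64(224.54456865019063), np.int64(497))
```

Emit:
send_rows([
  [[0, 0, 0, 0.12, 0.28, 2.6, 8.8], [0, 0, 0, 0, 0, 2.6, 8.8], [0, 0, 0, 0, 0, 2.6, 8.8], [0, 0, 0, 0, 0, 0, 4.5], [0, 0, 0, 0, 0, 0, 4.5], [0, 0, 0, 0, 0, 0, 4.5], [0, 0, 0, 0, 0, 0, 4.5], [0, 0, 0, 0, 0, 0, 4.5], [0, 0, -0.162, 0, 0, 0, 4.5], [0, 0, -0.162, 0, 0, 0, 4.5], [0, 0, -0.162, 0, 0, 0, 4.5], [0, 0, -0.162, 0, 0, 0, 4.5], [0, 0, -0.162, 0, 0, 0, 4.5], [0, 0, -0.162, 0, 0, 0, 4.5], [0, 0, -0.162, 0, 0, 0, 4.5], [0, 0, 0, 0, 0, 0, 4.5]],
], squeeze=25)

```text
time_s: 6.78
tool_pos: [574.1, 113.6, 224.1]
ee_rot: [[-1.0, 0.002, -0.0], [0.002, 1.0, 0.0], [0.0, 0.0, -1.0]]
wrist_force: [-0.1, 0.3, 0.3]
width: 0.508
finger_force: 0.0
```

```bash
python3 - <<'E'
from h import *
s=st(); print(s['wrist_torque'],s['finger_force'])
im,d,P=cloud('top'); footp(P,(573.5,113)); cv2.imwrite('pics/t2.png',im[230:400,150:450])
E
```

```text
t 6.78 tcp [574.06 113.56 224.1 ] R [[-1.0, 0.002, -0.0], [0.002, 1.0, 0.0], [0.0, 0.0, -1.0]] w 0.5076690660679265 F [-0.13  0.28  0.3 ] q [ 25.61  35.75 -59.99  94.6   32.75  69.12  48.02]
[ 0.07 -0.15 -0.03] 0.0
foot [491.7  126.36] (113.4, 84.4) yaw -9.7 origin [536.06 118.8 ] bow [427.62 137.28]
 bow pts 128 [469.86 129.59  49.21] [441.22 123.5   43.22] [498.44 137.22  52.93]
```

```bash
python3 - <<'E'
from h import *
a,d,P=cloud('wrist'); b,d2,P2=cloud('scene'); cv2.imwrite('pics/ws.png',np.vstack([cv2.resize(a,(400,300)),cv2.resize(b[150:350,200:467],(400,300))]))
print(knob(P,(574,113),253),knob(P,(574,113),217))
E
```

```text
(array([574.07, 113.89]), 27.7247314453125, np.float64(252.88543041342928), np.int64(7944)) (array([0., 0.]), 0.0, np.float64(nan), np.int64(0))
  return _methods._mean(a, axis=axis, dtype=dtype,
  ret = ret.dtype.type(ret / rcount)
```

View pics/ws.png

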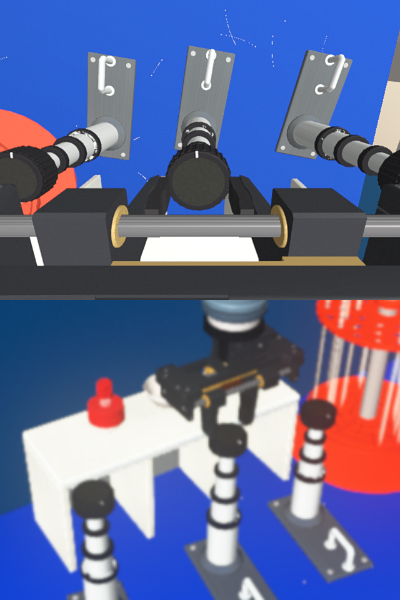

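```bash
python3 - <<'E'
from h import *
a,d,P=cloud('wrist'); b,d2,P2=cloud('scene'); 
cv2.imwrite('pics/z.png',np.hstack([cv2.resize(a[180:360,180:460],(560,360))[:,80:480],cv2.resize(b[180:280,300:400],(360,360))]))
c=robot.calibration('wrist');print(c['fx'],c['cx'],c['cy'])
for n,Q in(('w',P),('s',P2)):
  m=(np.abs(Q[...,0]-590)<60)&(np.abs(Q[...,1]-113)<70)
  for z0 in range(200,320,10):
    R=Q[m&(np.abs(Q[...,2]-z0)<5)]
    for sgn in (1,-1):
        F=R[(sgn*(R[:,1]-113)>24)]
        if len(F)>5: print(n,z0,sgn,len(F),np.percentile(F,5,axis=0)[:2],np.percentile(F,95,axis=0)[:2])
E
```

```text
335.8187783496333 318.58315816290616 240.60071854632093
w 240 1 11 [560.63 137.02] [566.34 139.39]
w 240 -1 8 [562.96  87.19] [568.31  88.81]
w 250 1 96 [564.51 137.1 ] [583.19 139.06]
w 250 -1 27 [563.29  86.96] [569.26  88.97]
w 260 1 108 [564.27 137.73] [566.19 146.9 ]
w 260 -1 86 [564.04  81.55] [566.09  88.59]
w 270 1 294 [564.04 137.63] [566.15 149.64]
w 270 -1 238 [563.87  78.77] [565.98  88.29]
w 280 1 548 [564.06 137.15] [579.84 150.21]
w 280 -1 339 [563.78  77.82] [565.99  88.39]
w 290 1 645 [564.03 137.87] [576.59 151.2 ]
w 290 -1 451 [563.84  76.93] [566.07  88.31]
w 300 1 741 [563.97 137.71] [568.   152.14]
w 300 -1 616 [563.75  76.1 ] [567.21  88.32]
w 310 1 582 [563.89 138.31] [584.1  150.89]
w 310 -1 534 [563.77  77.44] [584.04  87.5 ]
s 230 1 12 [560.52 137.14] [577.61 139.39]
s 240 1 22 [562.6  137.22] [580.13 139.55]
s 250 1 13 [560.54 137.06] [578.13 139.74]
s 260 1 14 [561.88 137.46] [568.16 149.12]
s 260 -1 13 [560.39  78.81] [569.87  88.62]
s 270 1 40 [560.6  138.32] [579.88 150.59]
s 270 -1 18 [560.86  78.44] [567.37  88.54]
s 280 1 46 [560.09 138.88] [580.27 152.09]
s 280 -1 33 [559.94  76.56] [576.54  88.67]
s 290 1 45 [561.47 139.18] [581.2  152.87]
s 290 -1 29 [560.72  74.86] [579.66  88.93]
s 300 1 41 [561.2  139.09] [578.73 153.53]
s 300 -1 41 [560.47  76.46] [579.02  87.78]
s 310 1 16 [559.98 146.4 ] [569.02 154.41]
s 310 -1 35 [559.8   74.84] [574.1   85.22]
```

View pics/z.png

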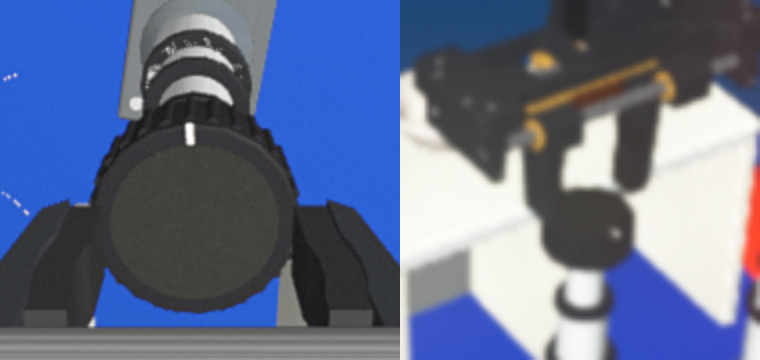

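```bash
python3 - <<'E'
from h import *
for n in ('scene','wrist'):
    c=robot.calibration(n); s=robot.sense()
    if n=='scene': T=np.array(c['pose'])
    else:
        B=np.eye(4);B[:3,:3]=s['ee_rot'];B[:3,3]=s['tool_pos'];T=B@np.array(c['hand_eye'])
    for p in [(574,140,224),(574,140,240),(574,140,255),(574,87,224),(574,87,255),(574,113,253)]:
        q=T[:3,:3].T@(np.array(p)-T[:3,3]); u=c['cx']+c['fx']*q[0]/q[2];v=c['cy']+c['fy']*q[1]/q[2]
        print(n,p,round(u,1),round(v,1),'crop',((u-300)*3.6+400,(v-180)*3.6) if n=='scene' else ((u-180)*2-80,(v-180)*2))
E
```

```text
scene (574, 140, 224) 339.8 253.2 crop (np.float64(543.258552336264), np.float64(263.3408819717002))
scene (574, 140, 240) 340.0 247.0 crop (np.float64(544.1551472680198), np.float64(241.09041167078928))
scene (574, 140, 255) 340.3 241.1 crop (np.float64(545.011510180544), np.float64(219.83836475746742))
scene (574, 87, 224) 360.8 244.6 crop (np.float64(618.7150444540712), np.float64(232.40046524522788))
scene (574, 87, 255) 361.6 232.6 crop (np.float64(621.8152259890609), np.float64(189.311314940564))
scene (574, 113, 253) 351.2 237.5 crop (np.float64(584.4149393193094), np.float64(206.9542893535794))
wrist (574, 140, 224) 362.8 270.3 crop (np.float64(285.50455898362827), np.float64(180.64933906262286))
wrist (574, 140, 240) 366.6 281.2 crop (np.float64(293.11325743834357), np.float64(202.41630804057525))
wrist (574, 140, 255) 370.8 293.2 crop (np.float64(301.5312138131852), np.float64(226.49840254852393))
wrist (574, 87, 224) 271.5 270.4 crop (np.float64(102.98599584653778), np.float64(180.87604320054538))
wrist (574, 87, 255) 263.1 293.4 crop (np.float64(86.13468498929115), np.float64(226.7749062777674))
wrist (574, 113, 253) 315.9 291.6 crop (np.float64(191.86557758831088), np.float64(223.18659989533785))
```

Emit:
send_rows([
  [[0, 0, 0, 0, 0, -4, 8.8], [0, 0, 0, 0, 0, -4, 8.8], [0, 0, 0, 0, 0, 0, 0], [0, 0, 0, 0, 0, 0, 0], [0, 0, 0, 0, 0, 0, 0], [0, 0, 0, 0, 0, 0, 0], [0, 0, 0, 0, 0, 0, 0], [0, 0, 0, 0, 0, 0, 0]],
])

```text
time_s: 8.02
tool_pos: [574.0, 113.7, 304.0]
ee_rot: [[-1.0, 0.0, -0.0], [0.0, 1.0, 0.0], [0.0, 0.0, -1.0]]
wrist_force: [1.0, -0.8, -0.4]
width: 0.078
finger_force: 0.0
```

```bash
cat >> h.py <<'E'
def tips():
    s=robot.sense(); a,d,P=cloud('wrist'); b,d2,P2=cloud('scene'); t=s['tool_pos']
    for n,Q in(('w',P),('s',P2)):
        m=(np.abs(Q[...,0]-t[0])<20)&(np.abs(Q[...,1]-t[1])<70)&(np.abs(Q[...,2]-t[2])<80)
        for z in range(-20,70,10):
            R=Q[m&(np.abs(Q[...,2]-t[2]-z)<5)]-np.array(t)
            if len(R): print(n,z,len(R),np.percentile(R,2,axis=0)[:2],np.percentile(R,98,axis=0)[:2])
    return a,b
E
python3 - <<'E'
from h import *
st(); a,b=tips()
cv2.imwrite('pics/z2.png',np.hstack([cv2.resize(a[160:400,140:500],(400,360)),cv2.resize(b[160:280,300:420],(360,360))]))
E
```

```text
t 8.03 tcp [573.95 113.69 304.01] R [[-1.0, 0.0, -0.0], [0.0, 1.0, 0.0], [0.0, 0.0, -1.0]] w 0.07774068003181565 F [ 0.98 -0.78 -0.37] q [ 27.1   31.72 -62.75  88.82  28.64  77.12  51.34]
w 30 2 [-7.88 -7.83] [-7.72 10.38]
w 40 491 [-10.14 -15.4 ] [ 7.46 16.36]
w 50 704 [-10.23 -16.45] [-0.42 17.68]
w 60 997 [-10.17 -16.15] [ 7.17 17.17]
s 30 3 [-11.3   -9.12] [-7.97  7.55]
s 40 66 [-13.71 -13.39] [ 4.14 16.26]
s 50 88 [-13.68 -15.66] [ 5.49 16.87]
s 60 92 [-13.7 -15.4] [ 7.78 17.68]
```

View pics/z2.png

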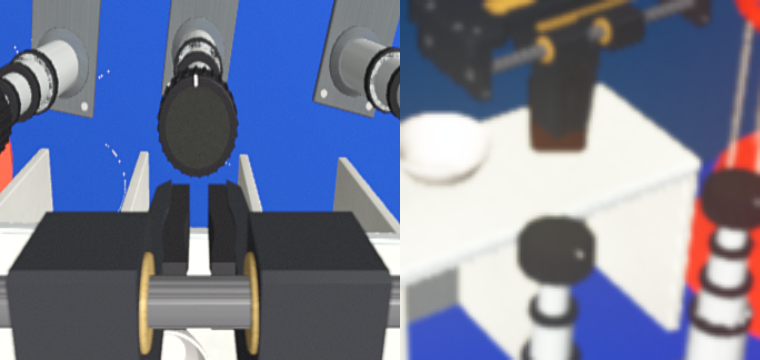

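```bash
python3 - <<'E'
from h import *
s=robot.sense();t=np.array(s['tool_pos']);print(s['width'])
for n in('wrist','scene'):
    _,_,P=cloud(n)
    R=P.reshape(-1,3)-t
    for z in range(30,200,6):
        q=R[(np.abs(R[:,2]-z)<3)&(np.abs(R[:,0])<60)&(np.abs(R[:,1])<110)]
        if len(q)>3: print(n,z,len(q),np.percentile(q,3,axis=0)[:2],np.percentile(q,97,axis=0)[:2])
E
```

```text
0.00634401041879892
wrist 36 117 [-10.07  -8.76] [-7.86  9.6 ]
wrist 42 324 [-10.07 -12.19] [-7.85 13.28]
wrist 48 364 [-10.1  -12.91] [-7.87 14.03]
wrist 54 492 [-10.19 -13.52] [-0.95 14.31]
wrist 60 483 [-10.15 -11.07] [-1.99 12.08]
wrist 66 405 [-10.18 -10.4 ] [-7.76 11.26]
wrist 72 421 [-10.03  -9.81] [-7.65 10.9 ]
wrist 78 679 [-10.08  -8.85] [9.81 9.83]
wrist 84 353 [-10.05  -8.11] [9.63 9.09]
wrist 90 66 [-9.84 -7.7 ] [11.05  8.36]
wrist 96 132 [-2.12 -7.27] [11.12  8.28]
wrist 102 3060 [-33.36 -78.33] [ 6.82 79.38]
wrist 108 5964 [-33.5  -77.89] [ 1.91 78.83]
wrist 114 11263 [-33.44 -77.05] [-5.05 78.21]
wrist 120 12358 [-33.47 -66.28] [-19.57  68.33]
wrist 126 20219 [-32.77 -32.46] [-16.16  30.04]
wrist 132 5287 [-22.96 -53.23] [-21.17  54.11]
wrist 138 20047 [-23.19 -49.45] [-21.21  50.7 ]
wrist 144 9707 [-23.26 -46.06] [-20.69  47.26]
scene 36 20 [-12.55 -10.17] [-8.93 10.43]
scene 42 47 [-13.68 -12.02] [ 7.97 14.98]
scene 48 47 [-13.38 -12.6 ] [ 5.44 15.05]
scene 54 52 [-13.73 -12.51] [ 5.9  15.44]
scene 60 51 [-13.39 -13.  ] [ 4.87 16.34]
scene 66 55 [-13.91 -14.09] [ 4.
[... 267 characters left out ...]
ne 108 231 [-36.99 -79.75] [23.01 86.18]
scene 114 376 [-37.24 -79.12] [20.82 85.71]
scene 120 282 [-36.78 -79.73] [ 9.11 84.46]
scene 126 249 [-36.89 -84.85] [24.96 91.83]
scene 132 290 [-37.2 -85.1] [17.14 93.45]
scene 138 550 [-36.63 -85.09] [22.78 93.68]
scene 144 721 [-34.4  -89.28] [24.34 91.74]
scene 150 129 [-26.14 -37.68] [15.27 17.46]
scene 156 122 [-26.64 -37.9 ] [14.75 17.08]
scene 162 126 [-26.51 -37.99] [15.28 17.26]
scene 168 126 [-26.12 -35.96] [15.26 17.22]
scene 174 28 [-22.11   9.27] [16.99 17.38]
scene 180 79 [-37.48 -36.53] [-15.81  17.74]
scene 186 110 [-37.37 -38.53] [-17.06  18.  ]
scene 192 140 [-39.49 -35.01] [ 6.9  36.84]
scene 198 251 [-38.55 -28.47] [21.21 36.87]
```

The fingertips actually sit about 33 mm above the reported TCP, and the body is offset by the same amount, so the first grip closed just above the knob. I'll allow for that offset from here on.

Emit:
send_rows([
  [[0, 0, 0.1648, 0, 0, 0, 8.8], [0, 0, 0.1648, 0, 0, 0, 8.8], [0, 0, 0.1648, 0, 0, 0, 8.8], [0, 0, 0.1648, 0, 0, 0, 8.8], [0, 0, 0.1648, 0, 0, 0, 8.8], [0, 0, 0.1648, 0, 0, 0, 8.8], [0, 0, 0.1648, 0, 0, 0, 8.8], [0, 0, 0.1648, 0, 0, 0, 8.8], [0, 0, 0.1648, 0, 0, 0, 8.8], [0, 0, 0, 0, 0, 3.7, 8.8], [0, 0, 0, 0, 0, 3.7, 8.8], [0, 0, 0, 0, 0, 3.7, 8.8], [0, 0, 0, 0, 0, 0, 4.5], [0, 0, 0, 0, 0, 0, 4.5], [0, 0, 0, 0, 0, 0, 4.5], [0, 0, 0, 0, 0, 0, 4.5], [0, 0, 0, 0, 0, 0, 4.5]],
], squeeze=25)

```text
time_s: 10.35
tool_pos: [573.9, 113.9, 193.9]
ee_rot: [[-0.088, 0.996, 0.0], [0.996, 0.088, -0.0], [-0.0, 0.0, -1.0]]
wrist_force: [-2.7, 0.6, 3.7]
width: 0.603
finger_force: 25.0
```

Gripped at 53 mm with 25 N. Next I'll turn the knob.

Emit:
send_rows([
  [[0, 0, -0.16, 0, 0, 0, 4.5], [0, 0, -0.16, 0, 0, 0, 4.5], [0, 0, -0.16, 0, 0, 0, 4.5], [0, 0, -0.16, 0, 0, 0, 4.5], [0, 0, -0.16, 0, 0, 0, 4.5], [0, 0, -0.16, 0, 0, 0, 4.5], [0, 0, -0.16, 0, 0, 0, 4.5], [0, 0, 0, 0, 0, 0, 4.5]],
])

```text
time_s: 11.35
tool_pos: [574.2, 113.4, 193.3]
ee_rot: [[-0.934, 0.357, -0.0], [0.357, 0.934, 0.0], [0.0, 0.0, -1.0]]
wrist_force: [-1.7, -2.0, 3.0]
width: 0.608
finger_force: 25.0
```

```bash
cat > look.py <<'E'
import sys
from h import *
s=st(); print('tq',s['wrist_torque'],'ff',s['finger_force'])
im,d,P=cloud(sys.argv[1]); cv2.imwrite(f'pics/{sys.argv[2]}.png',im)
E
python3 look.py wrist w3
```

```text
t 11.35 tcp [574.18 113.42 193.3 ] R [[-0.934, 0.357, -0.0], [0.357, 0.934, 0.0], [0.0, 0.0, -1.0]] w 0.6078870896898722 F [-1.68 -2.04  2.96] q [ 23.25  36.2  -55.82  96.5   32.58  65.1   27.35]
tq [-0.21  0.2   0.02] ff 24.98856995254755
```

View pics/w3.png

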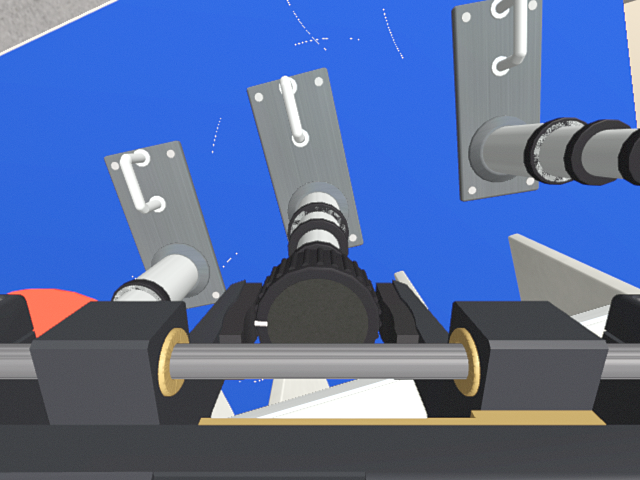

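Emit:
send_rows([
  [[0, 0, 0, 0, 0, 0.5, 4.5], [0, 0, 0, 0, 0, 0.5, 4.5], [0, 0, 0, 0, 0, 0.5, 4.5], [0, 0, 0, 0, 0, 0.5, 4.5], [0, 0, 0, 0, 0, 0.5, 4.5], [0, 0, 0, 0, 0, 0.5, 4.5], [0, 0, 0, 0, 0, 0.4, 4.5], [0, 0, 0, 0, 0, 0, 4.5]],
], squeeze=40)

```text
time_s: 12.4
tool_pos: [573.8, 113.6, 158.5]
ee_rot: [[-0.935, 0.355, -0.001], [0.355, 0.935, 0.0], [0.001, -0.0, -1.0]]
wrist_force: [-0.9, -0.8, -2.3]
width: 0.602
finger_force: 40.0
```

```bash
python3 look.py scene s4; python3 - <<'E'
import cv2
a=cv2.imread('pics/s4.png');cv2.imwrite('pics/s4c.png',cv2.resize(a[180:400,220:460],(600,550)))
E
```

```text
t 12.4 tcp [573.82 113.62 158.53] R [[-0.935, 0.355, -0.001], [0.355, 0.935, 0.0], [0.001, -0.0, -1.0]] w 0.601673703470279 F [-0.91 -0.82 -2.29] q [ 22.14  38.36 -54.17  98.28  34.77  61.82  25.8 ]
tq [-0.09 -0.13 -0.01] ff 39.98465672135353
```

View pics/s4c.png

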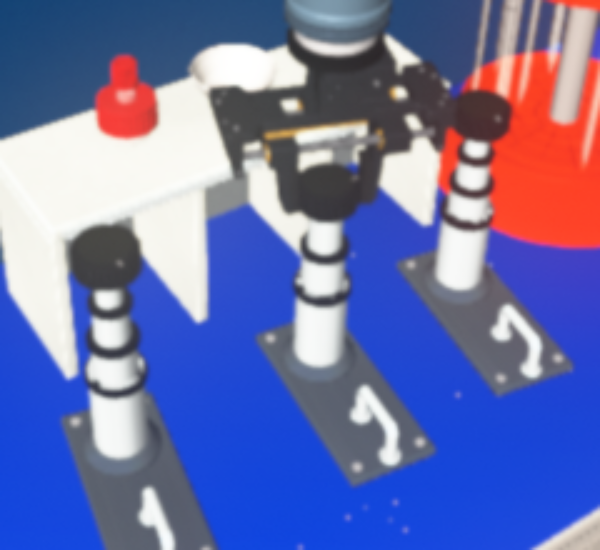

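Emit:
send_rows([
  [[0, 0, 0, 0, 0, 0.4, 4.5], [0, 0, 0, 0, 0, 0.5, 4.5], [0, 0, 0, 0, 0, 0.5, 4.5], [0, 0, 0, 0, 0, 0.5, 4.5], [0, 0, 0, 0, 0, 0.5, 4.5], [0, 0, 0, 0, 0, 0.5, 4.5], [0, 0, 0, 0, 0, 0.5, 4.5], [0, 0, 0, 0, 0, 0.4, 4.5], [0, 0, 0, 0, 0, 0.5, 4.5], [0, 0, 0, 0, 0, 0.5, 4.5], [0, 0, 0, 0, 0, 0.5, 4.5], [0, 0, 0, 0, 0, 0.5, 4.5], [0, 0, 0, 0, 0, 0.5, 4.5], [0, 0, 0, 0, 0, 0.5, 4.5], [0, 0, 0, 0, 0, 0, 4.5]],
])

```text
time_s: 14.32
tool_pos: [573.9, 113.3, 91.2]
ee_rot: [[-0.935, 0.355, -0.0], [0.355, 0.935, -0.001], [0.0, -0.001, -1.0]]
wrist_force: [-2.4, -2.3, 2.9]
width: 0.603
finger_force: 40.0
```

```bash
python3 - <<'E'
from h import *
s=st(); im,d,P=cloud('wrist'); print(knob(P,(574,113),145+6)); im,d,P=cloud('scene'); cv2.imwrite('pics/s5.png',im)
E
```

```text
t 14.32 tcp [573.89 113.33  91.21] R [[-0.935, 0.355, -0.0], [0.355, 0.935, -0.001], [0.0, -0.001, -1.0]] w 0.6025206234227573 F [-2.41 -2.28  2.94] q [ 19.71  42.92 -50.48 100.87  39.52  55.73  22.36]
(array([565.37, 117.67]), 42.12771987915039, np.float64(149.32535786426777), np.int64(10203))
```

Emit:
send_rows([
  [[0, 0, 0, 0, 0, 0.3, 4.5], [0, 0, 0, 0, 0, 0.2, 4.5], [0, 0, 0, 0, 0, 0.1, 4.5], [0, 0, 0, 0, 0, 0.1, 4.5], [0, 0, 0, 0, 0, 0, 4.5]],
])

```text
time_s: 15.05
tool_pos: [574.1, 113.3, 86.2]
ee_rot: [[-0.935, 0.356, 0.0], [0.356, 0.935, -0.002], [-0.001, -0.002, -1.0]]
wrist_force: [-8.3, -7.2, 21.4]
width: 0.605
finger_force: 40.0
```

```bash
python3 - <<'E'
from h import *
im,d,P=cloud('wrist'); 
m=(np.hypot(P[...,0]-574,P[...,1]-113)<18); print(np.median(P[m][:,2]),m.sum())
E
```

```text
144.7536818814903 4680
```

Emit:
send_rows([
  [[0, 0, 0, 0, 0, -0.2, 8.8], [0, 0, 0, 0, 0, 0, 8.8], [0, 0, 0, 0, 0, 0, 8.8], [0, 0, 0, 0, 0, 0, 8.8], [0, 0, 0, 0, 0, -2.5, 8.8], [0, 0, 0, 0, 0, -2.5, 8.8], [0, 0, -0.098, 0, 0, 0, 8.8], [0, 0, -0.098, 0, 0, 0, 8.8], [0, 0, 0, 3.7, 0, 0, 8.8], [0, 0, 0, 3.7, 0, 0, 8.8], [0, 0, 0, 3.6, 0, 0, 8.8], [0, 0, 0, 0, 0, 0, 8.8]],
])

```text
time_s: 16.6
tool_pos: [463.3, 132.2, 136.1]
ee_rot: [[-0.987, 0.164, -0.001], [0.164, 0.987, -0.001], [0.001, -0.001, -1.0]]
wrist_force: [1.0, -0.2, 0.0]
width: 1.001
finger_force: 0.0
```

```bash
cat >> h.py <<'E'
def bow(P,g):
    "bow bar near g: centre, axis yaw"
    m=(np.abs(P[...,2]-48)<4)&(np.hypot(P[...,0]-g[0],P[...,1]-g[1])<45)
    q=P[m]; c,sz,a=rect(P,m); print('bow',c,sz,a,np.median(q,0),len(q))
E
python3 - <<'E'
from h import *
s=st(); im,d,P=cloud('wrist'); bow(P,(465,131)); print(knob(P,(574,113),145)); cv2.imwrite('pics/w5.png',im)
im,d,P=cloud('top'); footp(P,(573.5,113)); bow(P,(465,131)); print(knob(P,(580,316),238),knob(P,(583,-61),223))
E
```

```text
t 16.6 tcp [463.3  132.24 136.12] R [[-0.987, 0.164, -0.001], [0.164, 0.987, -0.001], [0.001, -0.001, -1.0]] w 1.0006701215033176 F [ 1.03 -0.17  0.02] q [ 25.29  32.73 -59.84 113.88  35.34  54.01  27.85]
bow [470.17 127.  ] (56.6, 9.9) -7.354530334472656 [468.74 127.26  48.55] 702
(array([565.19, 113.46]), 24.06284523010254, np.float64(143.65535899815353), np.int64(981))
foot [539.92 117.27] (85.8, 60.6) yaw 80.6 origin [547.25 161.67] bow [529.33  53.14]
bow [0. 0.] (0.0, 0.0) 0.0 [nan nan nan] 0
(array([581.13, 315.03]), 27.085046768188477, np.float64(239.13368491173662), np.int64(773)) (array([583.41, -61.49]), 27.452896118164062, np.float64(224.35864048135954), np.int64(736))
  return _methods._mean(a, axis=axis, dtype=dtype,
  ret = um.true_divide(
```

Emit:
send_rows([
  [[0, 0, -0.036, -0.23, -0.43, 0, 8.8], [0, 0, 0, 0, 0, 4, 8.8], [0, 0, 0, 0, 0, 4, 8.8], [0, 0, 0, 0, 0, 4, 8.8], [0, 0, 0, 0, 0, 2.3, 8.8], [0, 0, 0, 0, 0, 0, 0.3], [0, 0, 0, 0, 0, 0, 0.3], [0, 0, 0, 0, 0, 0, 0.3], [0, 0, 0, 0, 0, 0, 0.3], [0, 0, 0, 0, 0, 0, 0.3], [0, 0, 0, 0, 0, 0, 0.3], [0, 0, 0, 0, 0, 0, 0.3], [0, 0, 0, 0, 0, 0, 0.3]],
], squeeze=30)

```text
time_s: 18.32
tool_pos: [467.0, 127.3, -6.8]
ee_rot: [[-0.991, 0.131, -0.0], [0.131, 0.991, -0.0], [0.0, -0.0, -1.0]]
wrist_force: [-0.2, -2.9, -0.1]
width: 0.112
finger_force: 1.3
```

Emit:
send_rows([
  [[0, 0, 0, 0, 0, 0, 0.3], [0, 0, 0, 0, 0, 0, 0.3], [0, 0, -0.035, 0, 0, 0, 0.3], [0, 0, -0.035, 0, 0, 0, 0.3], [0, 0, -0.035, 0, 0, 0, 0.3], [0, 0, 0, -0.8, -0.4, 0, 0.3], [0, 0, 0, -0.8, -0.4, 0, 0.3], [0, 0, 0, -0.8, -0.4, 0, 0.3], [0, 0, 0, -0.8, -0.3, 0, 0.3], [0, 0, 0, -0.8, 0, 0, 0.3], [0, 0, 0, 0, 0, 0, 0.3]],
])

```text
time_s: 19.7
tool_pos: [504.5, 112.8, -6.9]
ee_rot: [[-1.0, 0.023, -0.003], [0.023, 1.0, 0.001], [0.003, 0.001, -1.0]]
wrist_force: [-7.7, 1.1, 5.9]
width: 0.1
finger_force: 30.1
```

```bash
python3 - <<'E'
from h import *
s=st(); print(s['finger_force']); im,d,P=cloud('top'); print(knob(P,(612,113),145)); P2=cloud('scene')[2]; print(knob(P2,(612,113),145))
m=(np.abs(P[...,2]-10)<4)&(np.abs(P[...,0]-610)<70)&(np.abs(P[...,1]-110)<60); print(rect(P,m))
E
```

```text
t 19.7 tcp [504.48 112.82  -6.87] R [[-1.0, 0.023, -0.003], [0.023, 1.0, 0.001], [0.003, 0.001, -1.0]] w 0.10023757539712515 F [-7.73  1.14  5.86] q [ 18.59  47.69 -47.87 112.47  51.46  44.33  28.6 ]
30.10099444538355
(array([613.76, 112.12]), 27.03989028930664, np.float64(146.04061998745397), np.int64(627))
(array([609.46, 112.12]), 27.690269470214844, np.float64(142.81847256726337), np.int64(309))
(array([610.28, 110.58]), (139.3, 117.3), -0.2615966796875)
```

Emit:
send_rows([
  [[0, 0, 0, -1.04, -0.1, 0, 0.3], [0, 0, 0, -1.04, -0.1, 0, 0.3], [0, 0, 0, -1.04, -0.1, 0, 0.3], [0, 0, 0, -1.04, 0, 0, 0.3], [0, 0, 0, -1.04, 0, 0, 0.3], [0, 0, 0, -1.04, 0, 0, 0.3], [0, 0, 0, -1.04, 0, 0, 0.3], [0, 0, 0, -1.04, 0, 0, 0.3], [0, 0, 0, -1.04, 0, 0, 0.3], [0, 0, 0, -1.04, 0, 0, 0.3], [0, 0, 0, 0, 0, 0, 0.3]],
])

```text
time_s: 21.18
tool_pos: [609.2, 107.2, -6.8]
ee_rot: [[-1.0, 0.023, -0.002], [0.023, 1.0, 0.002], [0.002, 0.001, -1.0]]
wrist_force: [-4.2, 1.1, 3.9]
width: 0.102
finger_force: 29.9
```

```bash
python3 - <<'E'
from h import *
s=st(); print(s['finger_force']); P=cloud('top')[2]; im,d,P2=cloud('scene'); print(knob(P2,(718,107),145)); cv2.imwrite('pics/s7.png',im)
for g,z in [((580,316),238),((579,-59),223)]: print(knob(P,g,z)); footp(P,g)
E
```

```text
t 21.18 tcp [609.21 107.19  -6.81] R [[-1.0, 0.023, -0.002], [0.023, 1.0, 0.002], [0.002, 0.001, -1.0]] w 0.10222427230945356 F [-4.16  1.06  3.93] q [ 17.88  54.14 -47.62  97.11  49.16  52.1   38.36]
29.925636369735003
(array([694.85, 108.88]), 13.575424194335938, np.float64(141.38443749721938), np.int64(24))
(array([580.99, 315.17]), 27.248197555541992, np.float64(239.06697666306468), np.int64(774))
foot [511.73 329.32] (138.0, 84.5) yaw -11.8 origin [555.78 320.13] bow [448.1  342.59]
 bow pts 132 [479.47 335.63  49.38] [449.94 326.88  43.11] [506.97 344.56  52.92]
(array([585.85, -63.27]), 25.6864013671875, np.float64(224.16741106871848), np.int64(340))
foot [471.55 -22.36] (46.7, 43.0) yaw -8.8 origin [516.02 -29.26] bow [407.32 -12.4 ]
 bow pts 40 [460.22 -40.33  48.69] [452.01 -46.67  43.25] [471.81 -36.28  52.86]
```

Emit:
send_rows([
  [[0, 0, 0, 0, 0, 0, 8.8], [0, 0, 0, 0, 0, 0, 8.8], [0, 0, 0, 0, 0, 0, 8.8], [0, 0, 0, 0, 0, 0, 8.8], [0, 0, 0, 0, 0, -2, 8.8], [0, 0, 0, 0, 0, -2, 8.8], [0, 0, 0, 5, 0, 0, 8.8], [0, 0, 0, 5, 0, -3, 8.8], [0, 0, 0, 0, 0, -5, 8.8], [0, 0, 0, 0, 0, -5, 8.8], [0, 0, 0, 0, 0, -5, 8.8], [0, 0, 0, 0, 0, -5, 8.8], [0, 0, 0, 0, 5, 0, 8.8], [0, 0, 0, 0, 5, 0, 8.8], [0, 0, 0, 0, 5, 0, 8.8], [0, 0, 0, 0, 5, 0, 8.8], [0, 0, 0, -3.5, 0.5, 0, 8.8], [0, 0, 0, -3.5, 0.4, 0, 8.8], [0, 0, 0, 0, 0, 0, 8.8]],
])

```text
time_s: 23.65
tool_pos: [587.7, 315.1, 264.0]
ee_rot: [[-1.0, 0.028, 0.001], [0.028, 1.0, 0.001], [-0.001, 0.001, -1.0]]
wrist_force: [-1.0, -0.1, -1.2]
width: 0.996
finger_force: 0.0
```

Emit:
send_rows([
  [[0, 0, 0.162, 0, 0, 0, 8.8], [0, 0, 0.162, 0, 0, 0, 8.8], [0, 0, 0.162, 0, 0, 0, 8.8], [0, 0, 0.162, 0, 0, 0, 8.8], [0, 0, 0.162, 0, 0, 0, 8.8], [0, 0, 0.162, 0, 0, 0, 8.8], [0, 0, 0.162, 0, 0, 0, 8.8], [0, 0, 0.162, 0, 0, 0, 8.8], [0, 0, 0.162, 0, 0, 0, 8.8], [0, 0, 0, 0, 0, 0, 8.8]],
])

```text
time_s: 24.9
tool_pos: [585.0, 315.8, 264.5]
ee_rot: [[-0.089, 0.996, 0.001], [0.996, 0.089, 0.001], [0.0, 0.001, -1.0]]
wrist_force: [0.6, -0.2, 0.4]
width: 0.995
finger_force: 0.0
```

```bash
python3 - <<'E'
from h import *
s=st(); im,d,P=cloud('wrist'); k=knob(P,(581,315),238); print(k)
R=np.array(s['ee_rot']); print('tool shift',R.T@(np.array([*k[0],s['tool_pos'][2]])-s['tool_pos']))
im,d,P=cloud('scene'); cv2.imwrite('pics/s8.png',im); print(knob(P,(715,107),145))
P=cloud('top')[2]; footp(P,(580,-59)); print(knob(P,(583,-61),223))
E
```

```text
t 24.9 tcp [585.02 315.76 264.54] R [[-0.089, 0.996, 0.001], [0.996, 0.089, 0.001], [0.0, 0.001, -1.0]] w 0.995187398078211 F [ 0.6  -0.19  0.4 ] q [ -6.31  34.96 -41.2   79.88  23.17  73.66 -43.71]
(array([581.74, 315.8 ]), 27.317319869995117, np.float64(237.79112589704204), np.int64(4794))
tool shift [ 0.33 -3.26 -0.  ]
(array([695.74, 105.47]), 18.785940170288086, np.float64(141.24066091342763), np.int64(29))
foot [500.13 -56.46] (132.5, 85.0) yaw -9.5 origin [544.51 -63.9 ] bow [436.03 -45.72]
 bow pts 132 [469.93 -50.21  49.11] [440.23 -59.27  43.02] [497.59 -42.46  52.94]
(array([572.6 , -68.46]), 27.291765213012695, np.float64(224.18136569294813), np.int64(743))
```

View pics/s8.png

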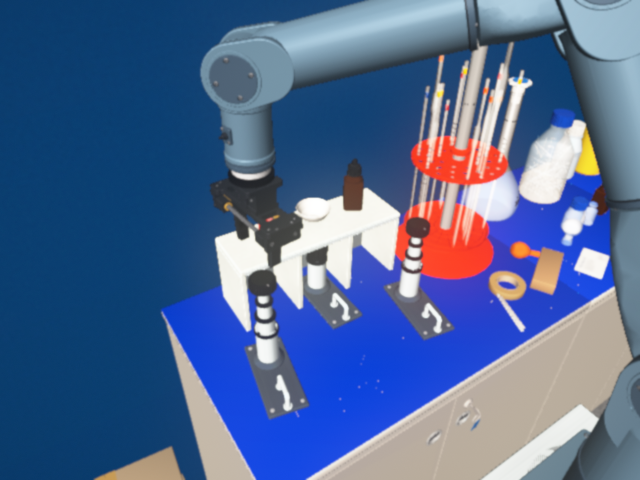

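The image shows the tall riser in the centre bay at (320,280). The gripper is over the medium riser's knob at (262,282), and the short riser has been knocked aside to about (410,260).

Emit:
send_rows([
  [[0, 0, 0, 0, -0.33, 2.8, 8.8], [0, 0, 0, 0, 0, 2.9, 8.8], [0, 0, 0, 0, 0, 2.9, 8.8], [0, 0, 0, 0, 0, 0, 4.5], [0, 0, 0, 0, 0, 0, 4.5], [0, 0, 0, 0, 0, 0, 4.5], [0, 0, 0, 0, 0, 0, 4.5], [0, 0, 0, 0, 0, 0, 4.5], [0, 0, 0, 0, 0, 0, 4.5]],
], squeeze=25)

```text
time_s: 26.18
tool_pos: [582.2, 315.6, 177.8]
ee_rot: [[-0.087, 0.996, -0.001], [0.996, 0.087, 0.0], [0.0, -0.001, -1.0]]
wrist_force: [-4.4, -0.7, 5.4]
width: 0.607
finger_force: 25.0
```

Emit:
send_rows([
  [[0, 0, -0.16, 0, 0, 0, 4.5], [0, 0, -0.16, 0, 0, 0, 4.5], [0, 0, -0.16, 0, 0, 0, 4.5], [0, 0, -0.16, 0, 0, 0, 4.5], [0, 0, -0.16, 0, 0, 0, 4.5], [0, 0, -0.16, 0, 0, 0, 4.5], [0, 0, -0.16, 0, 0, 0, 4.5], [0, 0, 0, 0, 0, 0, 4.5]],
])

```text
time_s: 27.18
tool_pos: [582.9, 314.9, 177.1]
ee_rot: [[-0.934, 0.358, -0.0], [0.358, 0.934, 0.0], [0.0, 0.0, -1.0]]
wrist_force: [-3.1, -1.3, 2.7]
width: 0.604
finger_force: 25.0
```

```bash
cat > tick.py <<'E'
import sys
from h import *
x,y,z=map(float,sys.argv[1:4]); s=st(); im,d,P=cloud('wrist')
m=(np.abs(P[...,2]-z)<5)&(np.hypot(P[...,0]-x,P[...,1]-y)<29)&(im.min(-1)>170)
q=P[m]; print('tick',len(q)); 
if len(q): v=np.median(q,0)[:2]-[x,y]; print('tick azimuth',np.degrees(np.arctan2(v[1],v[0]))%360,np.hypot(*v))
mm=np.hypot(P[...,0]-x,P[...,1]-y)<16; print('top z',np.nanmedian(P[mm][:,2]))
P=cloud('top')[2]; footp(P,(x,y))
E
python3 tick.py 581.7 315.8 238
```

```text
t 27.18 tcp [582.86 314.89 177.14] R [[-0.934, 0.358, -0.0], [0.358, 0.934, 0.0], [0.0, 0.0, -1.0]] w 0.6043240748258288 F [-3.05 -1.32  2.7 ] q [  0.35  44.01 -53.02  85.11  36.39  69.2   11.03]
tick 56
tick azimuth 248.76059803503435 23.685235619756345
top z 236.24818870601345
foot [466.22 359.46] (34.3, 32.4) yaw -8.5 origin [510.73 352.82] bow [401.93 369.06]
 bow pts 38 [460.01 334.04  48.75] [451.89 329.2   43.61] [469.82 338.37  52.81]
```

Emit:
send_rows([
  [[0, 0, 0, 0, 0, 0.5, 4.5], [0, 0, 0, 0, 0, 0.5, 4.5], [0, 0, 0, 0, 0, 0.5, 4.5], [0, 0, 0, 0, 0, 0.5, 4.5], [0, 0, 0, 0, 0, 0.5, 4.5], [0, 0, 0, 0, 0, 0.4, 4.5], [0, 0, 0, 0, 0, 0, 4.5]],
], squeeze=40)

```text
time_s: 28.15
tool_pos: [582.6, 314.8, 147.4]
ee_rot: [[-0.934, 0.356, -0.001], [0.356, 0.934, -0.0], [0.001, -0.0, -1.0]]
wrist_force: [-3.5, -0.4, -1.9]
width: 0.603
finger_force: 40.0
```

Emit:
send_rows([
  [[0, 0, 0, 0, 0, 0.4, 4.5], [0, 0, 0, 0, 0, 0.5, 4.5], [0, 0, 0, 0, 0, 0.5, 4.5], [0, 0, 0, 0, 0, 0.5, 4.5], [0, 0, 0, 0, 0, 0.5, 4.5], [0, 0, 0, 0, 0, 0.5, 4.5], [0, 0, 0, 0, 0, 0.5, 4.5], [0, 0, 0, 0, 0, 0.5, 4.5], [0, 0, 0, 0, 0, 0.5, 4.5], [0, 0, 0, 0, 0, 0.5, 4.5], [0, 0, 0, 0, 0, 0.5, 4.5], [0, 0, 0, 0, 0, 0.5, 4.5], [0, 0, 0, 0, 0, 0, 4.5]],
])

```text
time_s: 29.78
tool_pos: [582.6, 314.7, 89.2]
ee_rot: [[-0.934, 0.356, -0.0], [0.356, 0.934, -0.001], [0.0, -0.001, -1.0]]
wrist_force: [-3.6, -1.9, 3.7]
width: 0.607
finger_force: 40.0
```

```bash
python3 tick.py 582 315 150
```

```text
t 29.77 tcp [582.56 314.74  89.2 ] R [[-0.934, 0.356, -0.0], [0.356, 0.934, -0.001], [0.0, -0.001, -1.0]] w 0.6072562374495079 F [-3.65 -1.89  3.7 ] q [ -1.3   49.29 -49.56  88.58  40.97  61.66   7.97]
tick 55
tick azimuth 247.2431960108646 22.800715926410152
top z 148.41284827456184
foot [478.04 357.57] (58.3, 33.0) yaw -9.0 origin [522.48 350.5 ] bow [413.85 367.79]
 bow pts 98 [471.62 331.99  49.58] [451.86 324.82  43.05] [495.15 338.13  52.66]
```

Emit:
send_rows([
  [[0, 0, 0, 0, 0, 0.3, 4.5], [0, 0, 0, 0, 0, 0.2, 4.5], [0, 0, 0, 0, 0, 0.1, 4.5], [0, 0, 0, 0, 0, 0.1, 4.5], [0, 0, 0, 0, 0, 0, 4.5]],
])

```text
time_s: 30.5
tool_pos: [582.9, 315.0, 85.3]
ee_rot: [[-0.934, 0.357, 0.001], [0.357, 0.934, -0.001], [-0.001, -0.001, -1.0]]
wrist_force: [-9.2, -7.5, 25.0]
width: 0.603
finger_force: 40.0
```

```bash
python3 tick.py 582 315 145
```

```text
t 30.5 tcp [582.89 315.04  85.33] R [[-0.934, 0.357, 0.001], [0.357, 0.934, -0.001], [-0.001, -0.001, -1.0]] w 0.6032120330197398 F [-9.15 -7.54 24.95] q [ -1.43  49.55 -49.4   88.68  41.29  61.33   7.72]
tick 56
tick azimuth 247.30860414646594 22.606638488433916
top z 144.76912503447392
foot [478.56 358.27] (58.3, 32.2) yaw -7.1 origin [523.22 352.72] bow [414.06 366.29]
 bow pts 101 [471.7  331.84  49.52] [451.86 324.95  43.13] [495.15 338.29  52.95]
```

Emit:
send_rows([
  [[0, 0, 0, 0, 0, -0.2, 8.8], [0, 0, 0, 0, 0, 0, 8.8], [0, 0, 0, 0, 0, 0, 8.8], [0, 0, 0, 0, 0, 0, 8.8], [0, 0, 0, 0, 0, -2.5, 8.8], [0, 0, 0, 0, 0, -2.5, 8.8], [0, 0, -0.098, 0, 0, 0, 8.8], [0, 0, -0.098, 0, 0, 0, 8.8], [0, 0, 0, 3.7, 0, 0, 8.8], [0, 0, 0, 3.7, 0, 0, 8.8], [0, 0, 0, 3.6, 0, 0, 8.8], [0, 0, 0, 0, 0, 0, 8.8]],
])

```text
time_s: 32.1
tool_pos: [472.3, 335.1, 136.5]
ee_rot: [[-0.987, 0.163, 0.002], [0.163, 0.987, 0.001], [-0.001, 0.001, -1.0]]
wrist_force: [1.5, -0.1, 0.8]
width: 0.999
finger_force: 0.0
```

```bash
cat > bow.py <<'E'
import sys
from h import *
x,y=map(float,sys.argv[1:3]); s=st(); im,d,P=cloud('wrist')
m=(np.abs(P[...,2]-48)<4)&(np.hypot(P[...,0]-x,P[...,1]-y)<45); c,sz,a=rect(P,m); print('bow',c,sz,a)
e=np.array([np.cos(np.radians(a)),np.sin(np.radians(a))]); g=c-5*e
R=np.array(s['ee_rot']); psi=np.degrees(np.arctan2(R[1,0],R[0,0]))%360
print('grasp',g,'origin',c+105*e,'turn world deg',180+a-psi,'rad',np.radians(180+a-psi))
print('tool shift',R.T@(np.array([*g,s['tool_pos'][2]])-s['tool_pos']))
E
python3 bow.py 473 332
```

```text
t 32.1 tcp [472.3  335.07 136.52] R [[-0.987, 0.163, 0.002], [0.163, 0.987, 0.001], [-0.001, 0.001, -1.0]] w 0.9992780951560901 F [ 1.47 -0.1   0.84] q [ -0.5   40.85 -56.54 100.17  38.79  60.68   9.85]
bow [479.43 332.32] (55.8, 9.5) -9.753616333007812
grasp [474.5  333.17] origin [582.91 314.53] turn world deg -0.37474726701617556 rad -0.00654057367228261
tool shift [-2.49 -1.52  0.  ]
```

Emit:
send_rows([
  [[0, 0, 0, -0.25, -0.15, 0, 8.8], [0, 0, 0, 0, 0, 4, 8.8], [0, 0, 0, 0, 0, 4, 8.8], [0, 0, 0, 0, 0, 4, 8.8], [0, 0, 0, 0, 0, 2.3, 8.8], [0, 0, 0, 0, 0, 0, 0.3], [0, 0, 0, 0, 0, 0, 0.3], [0, 0, 0, 0, 0, 0, 0.3], [0, 0, 0, 0, 0, 0, 0.3], [0, 0, 0, 0, 0, 0, 0.3], [0, 0, 0, 0, 0, 0, 0.3], [0, 0, 0, 0, 0, 0, 0.3], [0, 0, 0, 0, 0, 0, 0.3], [0, 0, 0, 0, 0, 0, 0.3], [0, 0, 0, 0, 0, 0, 0.3]],
], squeeze=30)

```text
time_s: 34.02
tool_pos: [476.6, 331.7, -8.9]
ee_rot: [[-0.986, 0.167, -0.0], [0.167, 0.986, 0.0], [0.0, 0.0, -1.0]]
wrist_force: [-0.2, 0.8, -1.2]
width: 0.094
finger_force: 30.0
```

Emit:
send_rows([
  [[0, 0, -0.049, 0, 0, 0, 0.3], [0, 0, -0.049, 0, 0, 0, 0.3], [0, 0, -0.049, 0, 0, 0, 0.3], [0, 0, 0, 0, -0.9, 0, 0.3], [0, 0, 0, 0, -0.9, 0, 0.3], [0, 0, 0, 0, -0.9, 0, 0.3], [0, 0, 0, 0, -0.9, 0, 0.3], [0, 0, 0, 0, -0.9, 0, 0.3], [0, 0, 0, 0, -0.9, 0, 0.3], [0, 0, 0, 0, -0.9, 0, 0.3], [0, 0, 0, 0, -0.9, 0, 0.3], [0, 0, 0, 0, -0.9, 0, 0.3], [0, 0, 0, 0, 0, 0, 0.3]],
])

```text
time_s: 35.65
tool_pos: [475.0, 249.5, -8.9]
ee_rot: [[-1.0, 0.022, -0.0], [0.022, 1.0, -0.001], [0.0, -0.001, -1.0]]
wrist_force: [0.6, 2.5, -4.7]
width: 0.097
finger_force: 31.3
```

```bash
python3 - <<'E'
from h import *
s=st(); print(s['finger_force'],s['wrist_torque']); im,d,P=cloud('top'); print(knob(P,(583,247),145)); footp(P,(583,247))
E
```

```text
t 35.65 tcp [474.97 249.47  -8.87] R [[-1.0, 0.022, -0.0], [0.022, 1.0, -0.001], [0.0, -0.001, -1.0]] w 0.09690885899663913 F [ 0.64  2.5  -4.67] q [  3.36  49.5  -48.61 109.73  52.26  46.23  13.88]
31.26878410577774 [ 0.46 -0.17  0.34]
(array([582.45, 256.64]), 27.096298217773438, np.float64(146.05698116105657), np.int64(636))
foot [535.78 253.66] (84.2, 70.6) yaw -85.9 origin [538.99 208.78] bow [531.14 318.5 ]
```

Emit:
send_rows([
  [[0, 0, 0.03, 0, 0, 0, 0.3], [0, 0, 0.03, 0, 0, 0, 0.3], [0, 0, 0.03, 0, 0, 0, 0.3], [0, 0, 0, -0.8, 0, 0, 0.3], [0, 0, 0, -0.8, 0, 0, 0.3], [0, 0, 0, -0.8, 0, 0, 0.3], [0, 0, 0, 0, 0, 0, 0.3]],
], squeeze=45)

```text
time_s: 36.58
tool_pos: [499.9, 247.1, -8.9]
ee_rot: [[-0.994, 0.113, 0.001], [0.113, 0.994, -0.001], [-0.001, -0.001, -1.0]]
wrist_force: [-0.5, -0.2, -3.1]
width: 0.088
finger_force: 45.0
```

```bash
cat > col.py <<'E'
import sys
from h import *
x,y=map(float,sys.argv[1:3]); s=st(); print(s['finger_force']); P=cloud('top')[2]; k=knob(P,(x,y),145); v=k[0]-np.array(s['tool_pos'][:2]); print(k,'yaw',np.degrees(np.arctan2(v[1],v[0])),np.hypot(*v))
E
python3 col.py 606 247
```

```text
t 36.58 tcp [499.87 247.13  -8.91] R [[-0.994, 0.113, 0.001], [0.113, 0.994, -0.001], [-0.001, -0.001, -1.0]] w 0.08844010722018343 F [-0.48 -0.24 -3.11] q [  3.52  50.32 -47.61 106.66  50.9   47.17  12.15]
45.035436898469925
(array([606.87, 236.97]), 27.030227661132812, np.float64(146.22331583440268), np.int64(627)) yaw -5.425251747454347 107.48277424403402
```

Emit:
send_rows([
  [[0, 0, -0.035, 0, 0, 0, 0.3], [0, 0, -0.035, -0.4, 0, 0, 0.3], [0, 0, 0, -0.9, 0.1, 0, 0.3], [0, 0, 0, -0.9, 0.1, 0, 0.3], [0, 0, 0, -0.9, 0.1, 0, 0.3], [0, 0, 0, 0, 0, 0, 0.3]],
])

```text
time_s: 37.38
tool_pos: [529.5, 249.1, -8.9]
ee_rot: [[-0.999, 0.041, -0.001], [0.041, 0.999, -0.001], [0.001, -0.001, -1.0]]
wrist_force: [-2.4, 0.1, -1.2]
width: 0.091
finger_force: 45.0
```

```bash
python3 col.py 638 245
```

```text
t 37.38 tcp [529.54 249.14  -8.92] R [[-0.999, 0.041, -0.001], [0.041, 0.999, -0.001], [0.001, -0.001, -1.0]] w 0.09062099836079082 F [-2.43  0.11 -1.18] q [  4.2   52.49 -48.33 102.39  50.86  49.83  19.04]
44.952442198991776
(array([637.63, 242.95]), 27.417375564575195, np.float64(146.09592127573), np.int64(628)) yaw -3.2756972614748516 108.2669408351237
```

Emit:
send_rows([
  [[0, 0, -0.01, -1.05, 0.04, 0, 0.3], [0, 0, -0.01, -1.05, 0.03, 0, 0.3], [0, 0, 0, -1.05, 0.02, 0, 0.3], [0, 0, 0, -1.05, 0.02, 0, 0.3], [0, 0, 0, -1.05, 0.02, 0, 0.3], [0, 0, 0, -1.05, 0.02, 0, 0.3], [0, 0, 0, -1.05, 0.02, 0, 0.3], [0, 0, 0, -1.05, 0.02, 0, 0.3], [0, 0, 0, 0, 0, 0, 0.3], [0, 0, 0, 0, 0, 0, 0.3]],
])

```text
time_s: 38.67
tool_pos: [614.1, 249.2, -8.9]
ee_rot: [[-1.0, 0.021, 0.001], [0.021, 1.0, 0.0], [-0.001, 0.0, -1.0]]
wrist_force: [1.2, 0.7, -4.5]
width: 0.084
finger_force: 45.0
```

Emit:
send_rows([
  [[0, 0, 0, 0, 0, 0, 8.8], [0, 0, 0, 0, 0, 0, 8.8], [0, 0, 0, 0, 0, 0, 8.8], [0, 0, 0, 0, 0, 0, 8.8], [0, 0, 0, 0, 0, -2, 8.8], [0, 0, 0, 0, 0, -2, 8.8], [0, 0, 0, 5, 0, 0, 8.8], [0, 0, 0, 5, 0, -3, 8.8], [0, 0, 0, 0, 0, -5, 8.8], [0, 0, 0, 0, 0, -5, 8.8], [0, 0, 0, 0, 0, -5, 8.8], [0, 0, 0, 0, 0, -5, 8.8], [0, 0, 0, 0, 0, 0, 8.8]],
])

```text
time_s: 40.3
tool_pos: [515.2, 253.6, 266.5]
ee_rot: [[-1.0, 0.021, 0.007], [0.021, 1.0, 0.003], [-0.007, 0.004, -1.0]]
wrist_force: [-0.0, 0.0, -0.6]
width: 0.995
finger_force: 0.0
```

```bash
python3 - <<'E'
from h import *
s=st(); P=cloud('scene')[2]; T=cloud('top')[2]
for g in ((718,107),(721,243)): print(knob(P,g,143)); footp(T,g)
print(knob(T,(572,-68),223)); footp(T,(572,-68))
E
```

```text
t 40.3 tcp [515.19 253.57 266.53] R [[-1.0, 0.021, 0.007], [0.021, 1.0, 0.003], [-0.007, 0.004, -1.0]] w 0.9952719335479048 F [-0.03  0.01 -0.62] q [ 14.04  33.32 -64.65  93.73  31.49  72.81  32.39]
(array([694.88, 110.23]), 16.436622619628906, np.float64(140.86336626910997), np.int64(37))
foot [637.38 106.5 ] (118.3, 83.8) yaw -1.1 origin [682.37 105.66] bow [572.39 107.72]
 bow pts 119 [611.07 106.37  49.15] [584.67 101.97  43.06] [642.06 112.25  52.84]
(array([700.8 , 247.02]), 19.028261184692383, np.float64(141.35903237022285), np.int64(42))
foot [640.14 248.56] (116.8, 84.2) yaw -0.5 origin [685.14 248.16] bow [575.14 249.14]
 bow pts 125 [615.39 248.85  49.45] [587.69 244.09  43.05] [644.81 254.15  53.  ]
(array([572.61, -68.  ]), 27.05105209350586, np.float64(224.23173819169392), np.int64(741))
foot [528.58 -61.06] (189.9, 84.5) yaw -9.6 origin [572.96 -68.54] bow [464.49 -50.24]
 bow pts 131 [467.97 -50.21  49.39] [440.25 -59.55  43.64] [497.64 -42.76  52.69]
```

```bash
python3 - <<'E'
from h import *
for n in ('top','scene'):
    P=np.load(n+'0.npy')
    m=(P[...,2]>150)&(P[...,1]<-115)&(P[...,1]>-500)&(P[...,0]>450)&(P[...,0]<720)
    Q=P[m]
    for x0 in range(540,720,20):
        q=Q[np.abs(Q[:,0]-x0)<10]
        if len(q): i=np.argsort(-q[:,1])[:5]; print(n,x0,len(q),q[i][0],q[i][-1])
E
```

```text
top 560 256 [ 568.74 -235.7   274.18] [ 568.46 -238.43  279.67]
top 580 1847 [ 589.86 -203.3   274.58] [ 587.85 -206.34  279.59]
top 600 1669 [ 609.69 -187.84  273.68] [ 605.75 -188.7   280.21]
top 620 1054 [ 628.65 -174.29  281.52] [ 627.99 -177.05  273.25]
top 640 1419 [ 647.32 -167.75  278.43] [ 649.44 -168.86  275.31]
top 660 2559 [ 669.54 -166.08  275.99] [ 655.23 -167.03  281.58]
top 680 2437 [ 672.23 -164.86  280.06] [ 671.96 -165.96  281.8 ]
top 700 1082 [ 690.59 -166.83  281.39] [ 692.86 -167.9   278.39]
scene 560 224 [ 567.64 -225.08  278.33] [ 568.55 -232.58  278.12]
scene 580 1812 [ 589.51 -200.42  275.09] [ 585.51 -203.82  270.74]
scene 600 1437 [ 609.24 -182.94  270.65] [ 605.01 -186.89  276.85]
scene 620 384 [ 629.32 -173.63  271.49] [ 629.91 -176.5   275.64]
scene 640 321 [ 642.7  -167.17  272.2 ] [ 639.32 -169.05  278.63]
scene 660 1795 [ 665.92 -163.23  272.74] [ 668.67 -165.61  273.38]
scene 680 1124 [ 674.61 -164.65  273.48] [ 680.04 -165.97  275.88]
scene 700 699 [ 691.32 -167.06  272.87] [ 697.44 -169.    274.82]
```

Emit:
send_rows([
  [[0, 0, 0, 0, -4, 0, 8.8], [0, 0, 0, 0, -4, 0, 8.8], [0, 0, 0, 0, -4, 0, 8.8], [0, 0, 0, 0, -4, 0, 8.8], [0, 0, 0, 0, -4, 0, 8.8], [0, 0, 0, 0, -4, 0, 8.8], [0, 0, 0, 0, -4, 0, 8.8], [0, 0, 0, -2.5, -4.1, 0, 8.8], [0, 0, 0, -2.6, 0, 0, 8.8], [0, 0, 0.162, 0, 0, 0, 8.8], [0, 0, 0.162, 0, 0, 0, 8.8], [0, 0, 0.162, 0, 0, 0, 8.8], [0, 0, 0.162, 0, 0, 0, 8.8], [0, 0, 0.162, 0, 0, 0, 8.8], [0, 0, 0.162, 0, 0, 0, 8.8], [0, 0, 0.162, 0, 0, 0, 8.8], [0, 0, 0.162, 0, 0, 0, 8.8], [0, 0, 0.162, 0, 0, 0, 8.8], [0, 0, 0, 0, 0, 0, 8.8]],
])

```text
time_s: 42.78
tool_pos: [557.1, -70.6, 260.2]
ee_rot: [[-0.093, 0.996, -0.002], [0.996, 0.093, -0.0], [-0.0, -0.002, -1.0]]
wrist_force: [0.1, -0.5, 0.3]
width: 0.996
finger_force: 0.0
```

```bash
python3 - <<'E'
from h import *
s=st(); im,d,P=cloud('wrist'); k=knob(P,(572.6,-68),223); print(k)
R=np.array(s['ee_rot']); print('tool shift',R.T@(np.array([*k[0],s['tool_pos'][2]])-s['tool_pos']))
E
```

```text
t 42.77 tcp [557.11 -70.62 260.2 ] R [[-0.093, 0.996, -0.002], [0.996, 0.093, -0.0], [-0.0, -0.002, -1.0]] w 0.9963470083862747 F [ 0.14 -0.46  0.3 ] q [ 36.88  25.15 -45.65  96.03  19.26  67.14  -8.34]
(array([572.91, -68.08]), 27.417057037353516, np.float64(222.79655882285934), np.int64(4419))
tool shift [ 1.05 15.97 -0.03]
```

Emit:
send_rows([
  [[0, 0, 0, 0.1, 1.6, 0, 8.8], [0, 0, 0, 0, 0, 2.5, 8.8], [0, 0, 0, 0, 0, 2.4, 8.8], [0, 0, 0, 0, 0, 2.4, 8.8], [0, 0, 0, 0, 0, 2.4, 8.8], [0, 0, 0, 0, 0, 0, 4.5], [0, 0, 0, 0, 0, 0, 4.5], [0, 0, 0, 0, 0, 0, 4.5], [0, 0, 0, 0, 0, 0, 4.5], [0, 0, 0, 0, 0, 0, 4.5], [0, 0, 0, 0, 0, 0, 4.5]],
], squeeze=25)

```text
time_s: 44.2
tool_pos: [573.4, -68.3, 164.4]
ee_rot: [[-0.091, 0.996, -0.001], [0.996, 0.091, -0.0], [-0.0, -0.001, -1.0]]
wrist_force: [-4.5, -1.2, 4.9]
width: 0.608
finger_force: 25.0
```

Emit:
send_rows([
  [[0, 0, -0.16, 0, 0, 0, 4.5], [0, 0, -0.16, 0, 0, 0, 4.5], [0, 0, -0.16, 0, 0, 0, 4.5], [0, 0, -0.16, 0, 0, 0, 4.5], [0, 0, -0.16, 0, 0, 0, 4.5], [0, 0, -0.16, 0, 0, 0, 4.5], [0, 0, -0.16, 0, 0, 0, 4.5], [0, 0, 0, 0, 0, 0, 4.5]],
])

```text
time_s: 45.2
tool_pos: [574.0, -68.5, 164.1]
ee_rot: [[-0.936, 0.353, 0.0], [0.353, 0.936, 0.0], [-0.0, 0.0, -1.0]]
wrist_force: [-2.1, -1.1, 2.1]
width: 0.604
finger_force: 25.0
```

```bash
python3 tick.py 573 -68 223
```

```text
t 45.2 tcp [574.04 -68.47 164.13] R [[-0.936, 0.353, 0.0], [0.353, 0.936, 0.0], [-0.0, 0.0, -1.0]] w 0.6038179856729379 F [-2.13 -1.12  2.15] q [ 41.87  38.28 -56.57  99.03  35.6   62.58  43.  ]
tick 59
tick azimuth 240.3964204369507 22.959671435857718
top z 221.7390970790883
foot [498.34 -59.14] (126.8, 85.2) yaw -7.2 origin [542.99 -64.79] bow [433.86 -50.97]
 bow pts 128 [470.01 -54.49  49.37] [442.42 -62.11  43.4 ] [497.63 -47.14  52.9 ]
```

Emit:
send_rows([
  [[0, 0, 0, 0, 0, 0.5, 4.5], [0, 0, 0, 0, 0, 0.5, 4.5], [0, 0, 0, 0, 0, 0.5, 4.5], [0, 0, 0, 0, 0, 0.5, 4.5], [0, 0, 0, 0, 0, 0.4, 4.5], [0, 0, 0, 0, 0, 0, 4.5], [0, 0, 0, 0, 0, 0.5, 4.5], [0, 0, 0, 0, 0, 0.5, 4.5], [0, 0, 0, 0, 0, 0.5, 4.5], [0, 0, 0, 0, 0, 0.5, 4.5], [0, 0, 0, 0, 0, 0.5, 4.5], [0, 0, 0, 0, 0, 0.5, 4.5], [0, 0, 0, 0, 0, 0.5, 4.5], [0, 0, 0, 0, 0, 0.5, 4.5], [0, 0, 0, 0, 0, 0.5, 4.5], [0, 0, 0, 0, 0, 0.5, 4.5], [0, 0, 0, 0, 0, 0, 4.5]],
], squeeze=40)

```text
time_s: 47.42
tool_pos: [573.8, -68.5, 90.2]
ee_rot: [[-0.936, 0.352, -0.0], [0.352, 0.936, -0.001], [-0.0, -0.001, -1.0]]
wrist_force: [-2.6, -2.6, 3.3]
width: 0.602
finger_force: 40.0
```

Emit:
send_rows([
  [[0, 0, 0, 0, 0, 0.3, 4.5], [0, 0, 0, 0, 0, 0.2, 4.5], [0, 0, 0, 0, 0, 0.1, 4.5], [0, 0, 0, 0, 0, 0, 4.5]],
])

```text
time_s: 47.92
tool_pos: [574.1, -68.8, 86.7]
ee_rot: [[-0.936, 0.352, 0.0], [0.352, 0.936, -0.003], [-0.001, -0.002, -1.0]]
wrist_force: [-10.5, -4.4, 26.1]
width: 0.607
finger_force: 40.0
```

```bash
python3 tick.py 574 -68.5 145
```

```text
t 47.92 tcp [574.14 -68.82  86.71] R [[-0.936, 0.352, 0.0], [0.352, 0.936, -0.003], [-0.001, -0.002, -1.0]] w 0.60659878454347 F [-10.46  -4.38  26.14] q [ 38.85  43.52 -52.08 102.03  41.35  55.66  38.88]
tick 60
tick azimuth 237.90050294057409 23.122004834220917
top z 144.64436096807694
foot [495.57 -58.61] (120.6, 84.8) yaw -7.1 origin [540.23 -64.18] bow [431.07 -50.57]
 bow pts 130 [471.94 -54.51  49.2 ] [442.3  -61.96  43.39] [497.67 -47.08  52.92]
```

Collapsed to 144.6 mm, with 26 N against the stop. Next is its bow.

Emit:
send_rows([
  [[0, 0, 0, 0, 0, -0.2, 8.8], [0, 0, 0, 0, 0, 0, 8.8], [0, 0, 0, 0, 0, 0, 8.8], [0, 0, 0, 0, 0, 0, 8.8], [0, 0, 0, 0, 0, -2.5, 8.8], [0, 0, 0, 0, 0, -2.5, 8.8], [0, 0, -0.12, 0, 0, 0, 8.8], [0, 0, -0.12, 0, 0, 0, 8.8], [0, 0, 0, 3.7, 0, 0, 8.8], [0, 0, 0, 3.7, 0, 0, 8.8], [0, 0, 0, 3.6, 0, 0, 8.8], [0, 0, 0, 0, 0, 0, 8.8]],
])

```text
time_s: 49.52
tool_pos: [462.2, -55.2, 135.9]
ee_rot: [[-0.993, 0.118, -0.002], [0.118, 0.993, -0.001], [0.002, -0.002, -1.0]]
wrist_force: [0.2, -0.7, -0.4]
width: 1.0
finger_force: 0.0
```

```bash
python3 bow.py 468 -54.5
```

```text
t 49.52 tcp [462.25 -55.2  135.86] R [[-0.993, 0.118, -0.002], [0.118, 0.993, -0.001], [0.002, -0.002, -1.0]] w 1.0003810484368578 F [ 0.22 -0.66 -0.44] q [ 50.8   32.78 -63.15 115.98  36.69  54.11  51.41]
bow [470.28 -54.62] (55.7, 9.4) -6.9431915283203125
grasp [465.32 -54.01] origin [574.51 -67.31] turn world deg -0.1688104915092481 rad -0.002946298888746311
tool shift [-2.91  1.54 -0.01]
```

Emit:
send_rows([
  [[0, 0, 0, -0.3, 0.15, 0, 8.8], [0, 0, 0, 0, 0, 4, 8.8], [0, 0, 0, 0, 0, 4, 8.8], [0, 0, 0, 0, 0, 4, 8.8], [0, 0, 0, 0, 0, 2.3, 8.8], [0, 0, 0, 0, 0, 0, 0.3], [0, 0, 0, 0, 0, 0, 0.3], [0, 0, 0, 0, 0, 0, 0.3], [0, 0, 0, 0, 0, 0, 0.3], [0, 0, 0, 0, 0, 0, 0.3], [0, 0, 0, 0, 0, 0, 0.3], [0, 0, 0, 0, 0, 0, 0.3], [0, 0, 0, 0, 0, 0, 0.3], [0, 0, 0, 0, 0, 0, 0.3], [0, 0, 0, 0, 0, 0, 0.3]],
], squeeze=45)

```text
time_s: 51.45
tool_pos: [467.7, -54.3, -6.8]
ee_rot: [[-0.993, 0.119, -0.0], [0.119, 0.993, -0.001], [0.0, -0.001, -1.0]]
wrist_force: [-0.3, -1.5, 0.5]
width: 0.095
finger_force: 44.6
```

Emit:
send_rows([
  [[0, 0, -0.032, 0, 0, 0, 0.3], [0, 0, -0.032, 0, 0, 0, 0.3], [0, 0, -0.032, 0, 0, 0, 0.3], [0, 0, 0, -0.6, 0.6, 0, 0.3], [0, 0, 0, -0.6, 0.6, 0, 0.3], [0, 0, 0, -0.6, 0.6, 0, 0.3], [0, 0, 0, -0.6, 0.4, 0, 0.3], [0, 0, 0, -0.6, 0, 0, 0.3], [0, 0, 0, -0.6, 0, 0, 0.3], [0, 0, 0, 0, 0, 0, 0.3]],
])

```text
time_s: 52.7
tool_pos: [498.7, -32.8, -7.0]
ee_rot: [[-1.0, 0.022, -0.01], [0.022, 1.0, -0.003], [0.01, -0.003, -1.0]]
wrist_force: [-16.4, -2.9, 21.0]
width: 0.099
finger_force: 45.6
```

```bash
python3 col.py 612 -36
```

```text
t 52.7 tcp [498.69 -32.83  -7.01] R [[-1.0, 0.022, -0.01], [0.022, 1.0, -0.003], [0.01, -0.003, -1.0]] w 0.09881329139508792 F [-16.38  -2.93  21.01] q [ 36.22  47.63 -49.51 114.55  53.22  44.75  42.76]
45.641722306609154
(array([606.5 , -42.72]), 27.20494270324707, np.float64(146.06218790459025), np.int64(627)) yaw -5.241449499288969 108.26108337131211
```

```bash
python3 - <<'E'
from h import *
b=cloud('scene')[0]; a=cloud('wrist')[0]
cv2.imwrite('pics/s9.png',np.hstack([cv2.resize(b[190:370,260:460],(400,360)),cv2.resize(a,(400,360))]))
print(robot.sense()['wrist_torque'])
E
```

```text
[-0.65  3.16 -0.42]
```

View pics/s9.png

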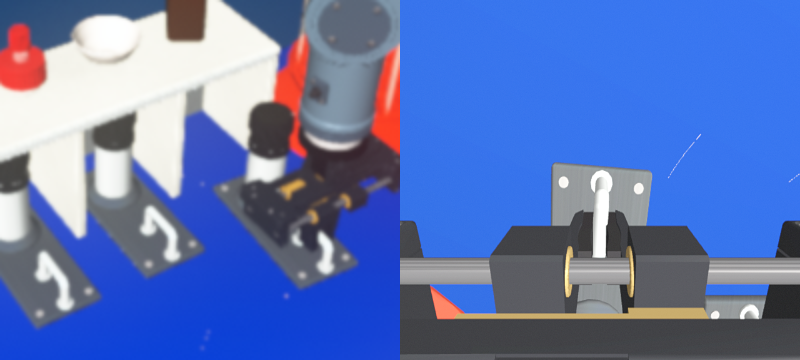

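Emit:
send_rows([
  [[0, 0, 0, 0, 0, -0.2, 0.3], [0, 0, -0.03, 0, 0, -0.1, 0.3], [0, 0, -0.03, 0, 0, 0, 0.3], [0, 0, 0, 0, 0, 0, 0.3]],
])

```text
time_s: 53.35
tool_pos: [504.7, -32.6, -3.9]
ee_rot: [[-0.999, -0.037, 0.0], [-0.037, 0.999, 0.001], [-0.0, 0.001, -1.0]]
wrist_force: [0.9, -0.9, -4.8]
width: 0.1
finger_force: 44.9
```

```bash
python3 col.py 610 -36
```

```text
t 53.35 tcp [504.66 -32.6   -3.89] R [[-0.999, -0.037, 0.0], [-0.037, 0.999, 0.001], [-0.0, 0.001, -1.0]] w 0.10045563741379619 F [ 0.87 -0.87 -4.79] q [ 36.82  47.81 -50.35 114.17  53.68  45.02  46.07]
44.946116879582405
(array([614.12, -32.81]), 27.211040496826172, np.float64(147.26408173252116), np.int64(617)) yaw -0.1127859378093428 109.46009405822628
```

Emit:
send_rows([
  [[0, 0, 0, -1.0, -0.03, 0.1, 0.3], [0, 0, 0, -1.0, -0.03, 0, 0.3], [0, 0, 0, -1.0, -0.03, 0, 0.3], [0, 0, 0, -1.0, -0.03, 0, 0.3], [0, 0, 0, -1.0, -0.03, 0, 0.3], [0, 0, 0, -1.0, -0.03, 0, 0.3], [0, 0, 0, -1.0, -0.03, 0, 0.3], [0, 0, 0, -1.0, -0.03, 0, 0.3], [0, 0, 0, -1.0, -0.03, 0, 0.3], [0, 0, 0, -1.0, -0.03, 0, 0.3], [0, 0, 0, 0, 0, 0, 0.3], [0, 0, 0, 0, 0, 0.1, 0.3]],
])

```text
time_s: 54.9
tool_pos: [605.4, -32.0, -5.5]
ee_rot: [[-0.999, -0.037, 0.002], [-0.037, 0.999, 0.0], [-0.002, 0.0, -1.0]]
wrist_force: [1.7, -0.2, -5.8]
width: 0.099
finger_force: 44.6
```

Release, back off well clear, and check everything.

Emit:
send_rows([
  [[0, 0, 0, 0, 0, 0.1, 0.3], [0, 0, 0, 0, 0, 0, 8.8], [0, 0, 0, 0, 0, 0, 8.8], [0, 0, 0, 0, 0, 0, 8.8], [0, 0, 0, 0, 0, 0, 8.8], [0, 0, 0, 0, 0, -2, 8.8], [0, 0, 0, 0, 0, -2, 8.8], [0, 0, 0, 5, 0, 0, 8.8], [0, 0, 0, 5, 0, -3, 8.8], [0, 0, 0, 5, 0, -5, 8.8], [0, 0, 0, 0, 0, -5, 8.8], [0, 0, 0, 0, 0, -5, 8.8], [0, 0, 0, 0, 0, 0, 8.8]],
])

```text
time_s: 56.52
tool_pos: [462.7, -37.0, 211.7]
ee_rot: [[-0.999, -0.037, 0.007], [-0.037, 0.999, -0.003], [-0.007, -0.003, -1.0]]
wrist_force: [-0.3, -0.8, -0.8]
width: 0.997
finger_force: 0.0
```

```bash
python3 - <<'E'
from h import *
s=st(); im,d,P=cloud('scene'); T=cloud('top')[2]
for g in ((718,107),(721,247),(714,-33)): print(knob(P,g,143)); footp(T,g)
cv2.imwrite('pics/s10.png',cv2.resize(im[150:390,190:470],(700,600)))
E
```

```text
t 56.52 tcp [462.67 -36.98 211.74] R [[-0.999, -0.037, 0.007], [-0.037, 0.999, -0.003], [-0.007, -0.003, -1.0]] w 0.9966952583127441 F [-0.28 -0.8  -0.78] q [ 55.19  26.73 -70.29 112.36  29.24  61.02  64.15]
(array([697.44, 105.71]), 20.5318660736084, np.float64(141.14159845377617), np.int64(39))
foot [637.51 106.51] (118.3, 84.0) yaw -1.1 origin [682.5  105.68] bow [572.52 107.72]
 bow pts 117 [612.74 108.03  49.34] [584.36 101.96  43.21] [642.09 112.23  52.99]
(array([701.24, 248.  ]), 20.18049430847168, np.float64(140.51994715498762), np.int64(46))
foot [640.37 248.58] (117.2, 84.2) yaw -1.2 origin [685.36 247.63] bow [575.38 249.94]
 bow pts 123 [617.45 248.54  49.03] [587.59 244.02  44.25] [644.59 254.15  52.99]
(array([693.14, -26.4 ]), 22.420305252075195, np.float64(141.0392239859312), np.int64(46))
foot [633.83 -31.06] (122.8, 84.8) yaw 1.8 origin [678.81 -29.66] bow [568.86 -33.09]
 bow pts 122 [605.78 -30.67  49.45] [577.65 -37.02  43.1 ] [634.9  -26.    52.97]
```

View pics/s10.png

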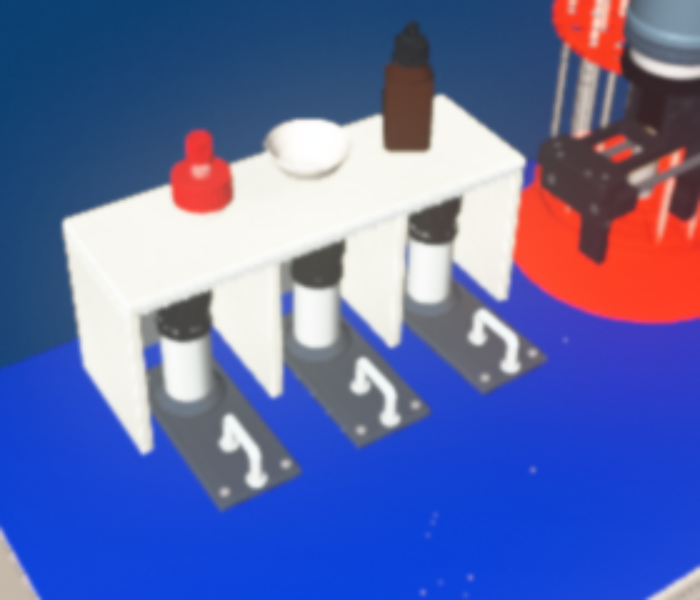

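The final view shows all three collapsed risers in their bays at (190,310), (318,260) and (435,220), with every knob under the board and the glassware undisturbed.

```bash
python3 -c "
from rig import robot
print(robot.finish_job())"
```

```text
the job is handed in; nothing more can be done
None
```

All three risers are unlocked, collapsed and standing in the bridge-shelf bays with their knobs fully under the board; the glassware is where it stood, and the job is handed in at about 57 s (no verdict was returned).

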